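# Clamp a squash on its side in the prep-board vise for peeling

### The arm

A 6-joint arm with a two-finger parallel gripper is mounted at the origin on the work surface. World frame = base frame: x ahead of the robot, y to its left, z up, the work surface at z = 0. Lengths are in m, angles in rad, forces in N, time in s.
With the tool pointing down it reaches from about 0.375 to 0.9 m from the base axis. Payload 3.1 kg.
Tool frame: the origin (TCP) lies midway between the tips of the shut fingers; the grasp point (between the pads) lies 19 mm behind it (manip.pinch_z is the distance from the TCP to the grasp point, in m); z points along the fingers, y is the line along which they close (so a half turn about z gives the same grasp; the last joint's range is limited). The gripper opens to 85 mm and grips with 20 to 120 N. Pads are 22 mm wide; open, the fingers measure 114 mm over their backs; the gripper's body (76 mm by 85 mm) begins 54 mm behind the grasp point. The pads swing forward as they close: fully open they stand 13 mm farther back than shut.
Start: joints at [-1.456, 0.527, 1.433, -0, 1.181, -0.178], TCP at [0.18, -0.598, 0.201] pointing down, gripper open.
Joint ranges: [-3.08, 3.08], [-0.75, 2.2], [0.22, 2.44], [-1.43, 4.57], [0, 2.65], [-2.85, 2.85]. Speed limits (rad/s): [2.79, 2.79, 3.14, 3.14, 3.14, 3.14].

### API

Orientations are given as a unit quaternion [x, y, z, w].
In Python, from station import manip, viewer, ticket gives the robot as it stands.
- The arm moves only by the shell command python3 -m creep 'ROWS' [FORCE]. ROWS is JSON, a list of rows, each an object with "slide": the shift along the tool's x, y, z in cm, a list of three; "angular": the turn, a rotation vector about the tool's x, y, z in rad, a list of three; "claw": the opening, from -1 (shut) to 1 (fully open). A call has 1 to 10 rows; each row shifts and turns the commanded pose from where the row before left it, along the tool's axes as they then stand; what a row does not reach is not made up. A row lasts 1/12 s, in which the tool goes at most 41.7 mm and 7.16 degrees, less where a joint would pass 70% of its speed; a pose out of reach is approached as far as the arm can. A call with a gripper value outside its range is refused whole. The fingers move at their own pace and stop on an object; FORCE is the grip in N (left out, the last holds). Time passes only in rows, so rows that do not move let the fingers close. It gives the time, the measured TCP pose, the force, the opening and the grip force at its end, in the units of the state.
- manip.sense(): the state, without advancing time (a new reading comes with each control period).
- viewer.snapshot(name): name is "scene" or "top" or "wrist"; returns the picture (480x640x3 uint8, blue, green, red); there is no depth.
- viewer.calibration(name): a dict with "fov_y" (degrees; the focal length in pixels is half the picture's height over the tangent of half this angle, whatever the lens; pixels are square), "cx", "cy" (the principal point, pixels), "T" (4x4, takes a point from camera to world coordinates); the wrist camera has in their place "tool_from_camera" (4x4, takes a point from camera to tool coordinates, whose origin is the TCP and whose axes are the flange's). Camera axes: x right, y up, looking along -z (the intrinsics and any distortion apply to the point x, -y, -z); pixel columns grow to the right and rows downward; lengths in m; the calibration is good to about 2 mm. The wrist camera is an equidistant fisheye: a pixel r from the principal point sees the ray r / f radians off the axis. A picture is of the moment at which its call begins: read the wrist's pose just before it. calibration takes no time and is no camera call.
- ticket.sign_off(): hands the job in; it is judged then, once.
The state is a dict: "t": time; "q": joint angles; "qd": joint speeds; "tau": joint torques, N m; "tcp_pos": TCP position; "tool_rot": TCP orientation; "force": force on the tool from outside, world axes, zero at the start; "ft_torque": the same for the moment, N m; "finger_gap": opening from 0.0 (shut) to 1.0 (fully open); "gripper_force": force on a finger pad.
Only numpy, scipy, OpenCV 4.12 (cv2) and the standard library are available. Lean on these libraries where they do the work, as an engineer would, in place of code of your own. Each camera call takes 0.05 s, during which the arm holds its last target. There are 200 camera calls.

### The job

Get the squash ready for peeling: lay the upright piece of butternut squash gently on its side on the preparation board, between the open jaws of its vise and along them, so that the jaws will grip it about the middle of its length - lower it, do not let it topple over. Let go of it, then crank the handle until the sliding jaw holds the squash firmly against the fixed jaw. Leave the peeler, the measuring cup and the carrot where they are.

Things in the scene. Friction and masses are not known exactly. Their poses are not given: they have to be found in the camera images.
- board: Cream plastic preparation board with a screw vise, top 32 mm above the counter, fixed on suction feet. Origin: on the counter (z 0) below the vise's mid width. +y runs along the screw from crank to fixed jaw, x along the jaws. Board spans x -160..160, y -75..165 mm. A nut bracket 62 mm wide, its top 82 mm above the counter, stands at y -67..-47. The throat between the jaws is open at both x ends.
- fixed_jaw: Fixed jaw: grey, ribbed rubber face, 70 mm wide (board x -35..35), 17 mm thick, top 42 mm above the board (74 mm above the counter). Origin: bottom middle of its clamping face (at board y +75, on the board's top); the face looks to board -y.
- jaw: Sliding jaw, 70 mm wide (board x -35..35), 16 mm thick, top 42 mm above the board; slides along board y only, driven by the screw. Origin: bottom middle of its clamping face, which looks to board +y. Gap between the jaws = distance from here to fixed_jaw's origin: 82 to 98 mm at the start, about 62 mm with the squash clamped; stops at 98 and 54 mm.
- crank (a joint): Crank turn q (rad). 0: arm straight up, jaw fully open. Increasing q tightens: clockwise seen from the crank's end looking along board +y; the grip's middle is at board x = 36 sin q, height 68 + 36 cos q mm. A turn moves jaw and crank together 16 mm to board +y (gap = 98 - 2.546 q mm). Starts at 0.1 to 6.2. About 2.5 N at the grip turns it, 6 to 10 N is firmly tight; it stays where left.
- grip_mid (a point): Middle of the crank's grip: black round handle, 18 mm diameter, 50 mm long, parallel to board y, 36 mm off the screw axis, sticking out towards board -y from the crank arm (arm face 27 mm from this point on the +y side). It spins freely on its pin, so it can be pinched across from above and led round the circle. Lowest height 32 mm above the counter, beyond the board's edge.
- crank_axis (a point): Point on the screw axis, 68 mm above the counter at board x 0, level along board y with grip_mid: centre of the grip's circle, radius 36 mm. It moves along board y with the jaw.
- squash: Trimmed neck of a butternut squash, tan, flat orange cut ends: cylinder 62 mm diameter, 180 mm long, 0.4 to 0.6 kg. Origin: mid-length, on its axis; z along its length. Starts standing on the counter left of the board. Lying on the board its origin is 63 mm above the counter. Held lightly (3 to 8 N) by the fingertips near its top, it pivots between them while its lower edge rests on the board.
- peeler: Y-shaped peeler, black handle, orange fork, about 140 x 70 x 14 mm, lying on the board behind the fixed jaw. Origin: underside, where handle and fork meet. A bystander.
- cup: White plastic measuring cup, 84 mm across, 55 mm high, with a flat handle 80 mm long, on the counter to the right of the crank. Origin: centre of its base. A bystander.
- carrot: Part of a carrot, 120 mm long, 35 mm thick, lying on the counter at the far left. Origin: underside, middle. A bystander.

How it is judged:
By the outcome, as a careful person would: the job done as asked, in the order asked, and still so for the second after the job is handed in, with the robot touching nothing.
It also fails if it takes over 72 s, if anything falls off the work surface, if the arm or the gripper's body presses on something with over 40 N, if the wrist force passes 120 N, or if a joint passes its speed limit or range.

## Working session

There is one attempt and no reset: what is moved stays moved. The work goes in short steps, Python scripts to look and compute and a shell command to move; the robot and the scene stay as the last step left them, time stands still between calls to the robot, and variables do not carry over. Pictures are saved under pics/ and viewed, at most 10 in all, crops included, and the job is handed in when it is done.

```bash
mkdir -p pics; ls; python3 - <<'E'
from station import manip, viewer
import cv2, numpy as np
print(manip.sense(), manip.pinch_z)
for n in ("scene","top"):
    cv2.imwrite(f"pics/{n}0.png", viewer.snapshot(n)); print(n, viewer.calibration(n))
print(viewer.calibration("wrist"))
E
```

```text
pics
{'t': 0.0, 'q': array([-1.45649778e+00,  5.28430290e-01,  1.43392414e+00, -1.26311928e-05,
        1.18138399e+00, -1.78467610e-01]), 'qd': array([ 3.50001243e-04, -6.11283164e-04,  4.87820534e-04,  3.36897505e-04,
        3.97693627e-04, -7.74015807e-05]), 'tau': array([ 4.89847807e-04, -4.42348731e+01, -1.78027850e+01, -4.67623158e-04,
        8.54871178e-03,  7.05363874e-06]), 'tcp_pos': array([ 0.18032874, -0.59759773,  0.19964878]), 'tool_rot': array([ 9.89304195e-01,  1.45863149e-01,  2.85798839e-05, -1.07251883e-03]), 'force': array([-0.25096348,  0.15625422, -1.17577047]), 'ft_torque': array([ 0.02883155, -0.02400735, -0.00583581]), 'gripper_force': 0.0, 'finger_gap': 1.0003826054376144} 0.0187
scene {'fov_y': 49.177819362200616, 'cx': 319.59569545231085, 'cy': 237.52514317068943, 'T': array([[-1.77117356e-01, -5.09083680e-01,  8.42296414e-01,
         1.38856760e+00],
       [ 9.84189732e-01, -9.15142061e-02,  1.51643402e-01,
         1.45313782e-01],
       [-1.17093634e-04,  8.55838161e-01,  5.17243685e-01,
         6.10203232e-01],
       [ 0.00000000e+00,  0.00000000e+00,  0.00000000e+00,
         1.00000000e+00]])}
top {'fov_y': 54.79951306157809, 'cx': 315.0223382262493, 'cy': 237.11984940909696, 'T': array([[ 0.01001469,  0.99828082, -0.05775044,  0.51567217],
       [-0.99993536,  0.0103088 ,  0.00479695,  0.01336705],
       [ 0.00538404,  0.05769867,  0.99831953,  1.06332346],
       [ 0.        ,  0.        ,  0.        ,  1.        ]])}
{'fov_y': 65.70646984690485, 'cx': 317.92451788035913, 'cy': 242.6969436721252, 'tool_from_camera': array([[ 8.31785154e-05,  9.65731602e-01,  2.59542802e-01,
         6.60915094e-02],
       [ 9.99999833e-01, -2.28617844e-04,  5.30182205e-04,
         1.38425454e-04],
       [ 5.71349826e-04,  2.59542715e-01, -9.65731460e-01,
        -1.72928386e-01],
       [ 0.00000000e+00,  0.00000000e+00,  0.00000000e+00,
         1.00000000e+00]])}
```

View pics/scene0.png

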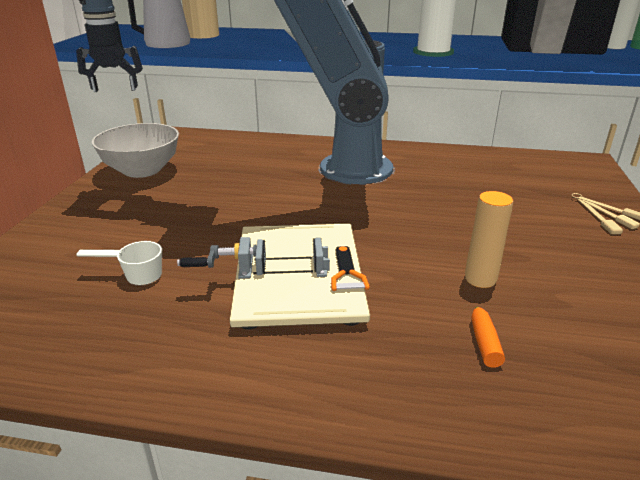

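View pics/top0.png

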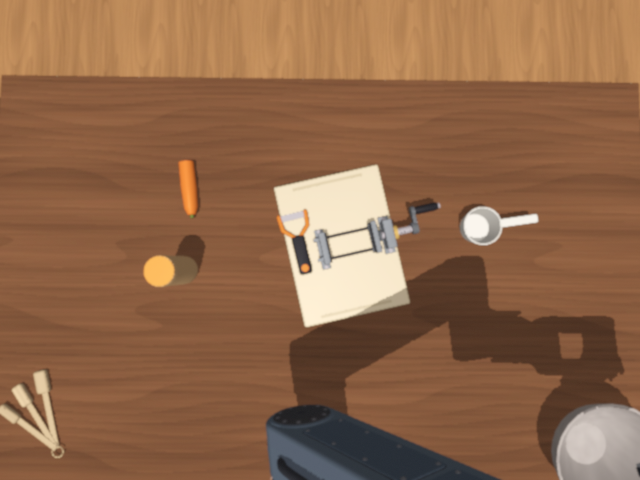

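The scene view shows the board mid-table with the crank towards the robot's right, the squash upright at left (490,240) and the carrot nearer the camera. In the top view the squash's top is at about (160,271), and the board corners are at about (275,187), (378,166), (409,303) and (305,326).

```bash
cat > h.py <<'E'
import numpy as np, cv2
from station import manip, viewer
from scipy.spatial.transform import Rotation as R
def px2w(name,u,v,z):
    c=viewer.calibration(name); f=240/np.tan(np.radians(c['fov_y']/2)); T=c['T']
    d=T[:3,:3]@np.array([(u-c['cx'])/f,-(v-c['cy'])/f,-1]); o=T[:3,3]
    return (o+d*(z-o[2])/d[2])
def w2px(name,p):
    c=viewer.calibration(name); f=240/np.tan(np.radians(c['fov_y']/2)); T=c['T']
    q=T[:3,:3].T@(np.array(p)-T[:3,3]); return c['cx']-f*q[0]/q[2], c['cy']+f*q[1]/q[2]
E
python3 - <<'E'
from h import *
im=cv2.imread('pics/top0.png')
c=cv2.resize(im[160:335,268:448],None,fx=4,fy=4,interpolation=cv2.INTER_CUBIC)[:600]
cv2.imwrite('pics/c1.png',c[:600])
hsv=cv2.cvtColor(im,cv2.COLOR_BGR2HSV)
m=cv2.inRange(hsv,(14,120,200),(25,255,255)); m[:, :130]=0; m[:,220:]=0; m[:240]=0
ys,xs=np.nonzero(m); print('squash top',xs.min(),xs.max(),ys.min(),ys.max(),xs.mean(),ys.mean(),px2w('top',xs.mean(),ys.mean(),.18))
m=cv2.inRange(hsv,(15,15,190),(35,90,255)); m[:, :260]=0; m[:,420:]=0; m[:150]=0; m[335:]=0
k,_=cv2.findContours(m,0,2)[:2]; k=max(k,key=cv2.contourArea); b=cv2.boxPoints(cv2.minAreaRect(k)); print(b)
W=np.array([px2w('top',*p,.032) for p in b]); print(W); print(np.linalg.norm(np.roll(W,1,0)-W,axis=1),W.mean(0))
E
```

```text
squash top 144 173 256 286 158.48005319148936 270.8311170212766 [0.49956052 0.30582586 0.18      ]
[[273.15427 187.41434]
 [378.3624  163.7962 ]
 [409.705   303.4132 ]
 [304.49686 327.03134]]
[[ 0.68608143  0.10347883  0.032     ]
 [ 0.74230511 -0.13265977  0.032     ]
 [ 0.43040133 -0.20280259  0.032     ]
 [ 0.37641337  0.0296415   0.032     ]]
[0.31834927 0.24273965 0.31969358 0.23863142] [ 0.55880031 -0.05058551  0.032     ]
```

View pics/c1.png

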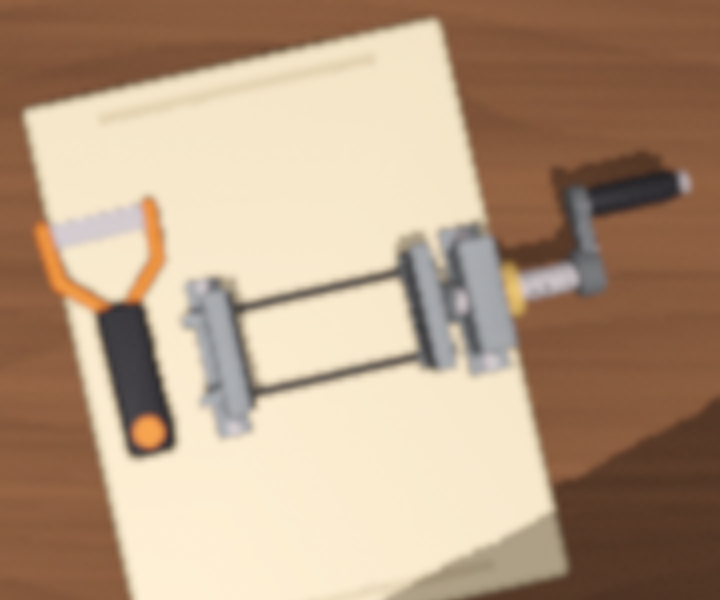

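```bash
cat >> h.py <<'E'
A=.228; O=np.array([.569,-.0944]); BX=np.array([np.cos(A),np.sin(A)]); BY=np.array([-np.sin(A),np.cos(A)])
def b2w(x,y,z=0): return np.r_[O+BX*x/1e3+BY*y/1e3,z/1e3]
def w2b(p): d=np.array(p[:2])-O; return np.round([d@BX*1e3,d@BY*1e3],1)
def here():
    s=manip.sense(); r=R.from_quat(s['tool_rot']).as_matrix()
    print('t %.2f board'%s['t'],w2b(s['tcp_pos']),'z %.1f'%(s['tcp_pos'][2]*1e3),'yaw-A %.3f'%(np.arctan2(r[1,0],r[0,0])-A),'zax',r[:,2].round(3),'F',s['force'].round(1),'gap %.3f gf %.1f'%(s['finger_gap'],s['gripper_force']),'q',s['q'].round(2))
E
python3 - <<'E'
from h import *
P=lambda u,v,z:w2b(px2w('top',268+u/4,160+v/4,z))
print('corners',[w2b(px2w('top',*p,.032)) for p in ((273.15,187.4),(378.4,163.8),(409.7,303.4),(304.5,327))])
print('fixed jaw top corners',P(215,287,.074),P(250,428,.074))
print('slid jaw top', P(428,245,.074),P(450,362,.074),P(405,250,.074),P(430,365,.074))
print('bracket top',P(462,235,.082),P(515,360,.082))
for z in (32,50,68,86,104): print('grip mid,base,tip',z,P(637,193,z/1e3),P(592,203,z/1e3),P(683,182,z/1e3),'hub',P(590,272,.068))
print('peeler',[P(*p,.04) for p in ((42,228),(150,205),(160,250),(60,290),(125,300),(172,440),(130,450))])
print('cup',w2b(px2w('top',480,226,.055)),'squash',w2b([.4996,.3058]))
for z in (0,.18): print(w2px('scene',[.4996,.3058,z]))
E
```

```text
corners [array([158.8, 166.3]), array([160.1, -76.5]), array([-159.5,  -74.3]), array([-159.5,  164.3])]
fixed jaw top corners [35.2 82.9] [-42.4  81. ]
slid jaw top [ 32.6 -33.6] [-31.1 -31.1] [ 32.6 -20.9] [-30.4 -20.2]
bracket top [ 33.4 -51.3] [-37.5 -63.8]
grip mid,base,tip 32 [  38.4 -161. ] [  38.3 -135.1] [  38.8 -187.7] hub [  -0.2 -116.6]
grip mid,base,tip 50 [  37.2 -156.2] [  37.2 -130.7] [  37.7 -182.3] hub [  -0.2 -116.6]
grip mid,base,tip 68 [  36.1 -151.3] [  36.  -126.3] [  36.5 -177. ] hub [  -0.2 -116.6]
grip mid,base,tip 86 [  34.9 -146.4] [  34.9 -121.9] [  35.4 -171.7] hub [  -0.2 -116.6]
grip mid,base,tip 104 [  33.8 -141.6] [  33.7 -117.5] [  34.2 -166.4] hub [  -0.2 -116.6]
peeler [array([ 90.1, 168.3]), array([ 89.7, 107.1]), array([ 64., 107.]), array([ 54.3, 165.9]), array([ 41.1, 131.9]), array([-40. , 123.2]), array([-40.4, 147. ])]
cup [ -26.  -258.7] squash [ 22.9 405.5]
(np.float64(478.6793127474501), np.float64(280.0670729537807))
(np.float64(494.30857372319326), np.float64(198.9284700869116))
```

```bash
python3 - <<'E'
from h import *
im=cv2.imread('pics/scene0.png')
a=cv2.resize(im[215:335,165:385],None,fx=3.6,fy=3.6,interpolation=cv2.INTER_CUBIC)
cv2.imwrite('pics/c2.png',a)
E
```

```text
(no output)
```

View pics/c2.png

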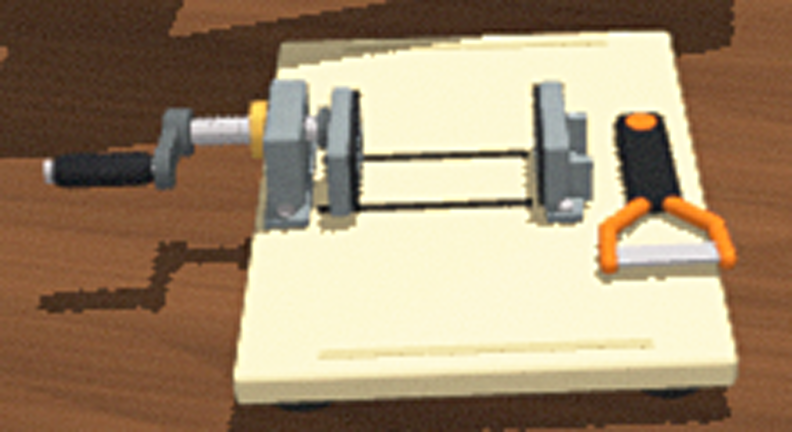

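Crop c2 shows the crank arm lying towards board +x and the grip's middle at crop (100,168), i.e. scene pixel (193,262). The peeler sits behind the fixed jaw. The board frame fits the drawing to a few mm, so I'm moving to the squash.

```bash
python3 -m creep '[{"slide":[0,0,-2.5],"angular":[0,0,0.0325],"claw":1},{"slide":[0,0,-2.5],"angular":[0,0,0.0325],"claw":1},{"slide":[2.35,-2.65,0],"angular":[0,0,0],"claw":1},{"slide":[2.35,-2.65,0],"angular":[0,0,0],"claw":1},{"slide":[2.35,-2.65,0],"angular":[0,0,0],"claw":1},{"slide":[2.35,-2.65,0],"angular":[0,0,0],"claw":1},{"slide":[2.35,-2.65,0],"angular":[0,0,0],"claw":1},{"slide":[2.35,-2.65,0],"angular":[0,0,0],"claw":1},{"slide":[2.35,-2.65,0],"angular":[0,0,0],"claw":1},{"slide":[2.35,-2.65,0],"angular":[0,0,0],"claw":1}]' 20
python3 -m creep '[{"slide":[2.35,-2.65,0],"angular":[0,0,0],"claw":1},{"slide":[2.35,-2.65,0],"angular":[0,0,0],"claw":1},{"slide":[2.35,-2.65,0],"angular":[0,0,0],"claw":1},{"slide":[2.35,-2.65,0],"angular":[0,0,0],"claw":1},{"slide":[2.35,-2.65,0],"angular":[0,0,0],"claw":1},{"slide":[2.35,-2.65,0],"angular":[0,0,0],"claw":1},{"slide":[2.35,-2.65,0],"angular":[0,0,0],"claw":1},{"slide":[2.35,-2.65,0],"angular":[0,0,0],"claw":1},{"slide":[0,0,0],"angular":[0,0,0],"claw":1},{"slide":[0,0,0],"angular":[0,0,0],"claw":1}]'
python3 - <<'E'
from h import *
here()
# triangulate grip mid
from scipy.optimize import least_squares
g=least_squares(lambda p:np.r_[np.array(w2px('scene',p))-[192.8,261.7],np.array(w2px('top',p))-[427.2,208.2]],[.6,-.25,.07])
print('grip',w2b(g.x),g.x,g.fun)
E
```

```text
t: 0.93
tcp_pos: [0.316, -0.3475, 0.2503]
tool_rot: [0.994, 0.113, -0.0, -0.0]
force: [0.2, 0.9, 0.5]
finger_gap: 0.995
gripper_force: 0.0
t: 1.77
tcp_pos: [0.4511, -0.0987, 0.2503]
tool_rot: [0.993, 0.116, -0.0, -0.0]
force: [0.6, 0.4, 0.4]
finger_gap: 0.998
gripper_force: 0.0
t 1.77 board [-115.8   22.4] z 250.3 yaw-A 0.004 zax [-0.001  0.    -1.   ] F [0.6 0.4 0.4] gap 0.998 gf 0.0 q [-0.46  0.24  1.76 -0.    1.14  0.88]
grip [  35.8 -147.5] [ 0.6371705  -0.22996721  0.0713736 ] [-1.11180266 -0.19432079 -1.2576809   0.3792027 ]
```

```bash
python3 -m creep '[{"slide":[1.156,-3.19,0],"angular":[0,0,0],"claw":1},{"slide":[1.156,-3.19,0],"angular":[0,0,0],"claw":1},{"slide":[1.156,-3.19,0],"angular":[0,0,0],"claw":1},{"slide":[1.156,-3.19,0],"angular":[0,0,0],"claw":1},{"slide":[1.156,-3.19,0],"angular":[0,0,0],"claw":1},{"slide":[1.156,-3.19,0],"angular":[0,0,0],"claw":1},{"slide":[1.156,-3.19,0],"angular":[0,0,0],"claw":1},{"slide":[1.156,-3.19,0],"angular":[0,0,0],"claw":1},{"slide":[1.156,-3.19,0],"angular":[0,0,0],"claw":1},{"slide":[1.156,-3.19,0],"angular":[0,0,0],"claw":1}]'
python3 -m creep '[{"slide":[1.156,-3.19,0],"angular":[0,0,0],"claw":1},{"slide":[1.156,-3.19,0],"angular":[0,0,0],"claw":1},{"slide":[0,0,0],"angular":[0,0,0],"claw":1},{"slide":[0,0,0],"angular":[0,0,0],"claw":1},{"slide":[0,0,0],"angular":[0,0,0],"claw":1}]'
python3 - <<'E'
from h import *
here(); cv2.imwrite('pics/w1.png',viewer.snapshot('wrist'))
E
```

```text
t: 2.6
tcp_pos: [0.4919, 0.2362, 0.2504]
tool_rot: [0.994, 0.113, -0.0, 0.0]
force: [0.1, -0.5, -0.4]
finger_gap: 1.002
gripper_force: 0.0
t: 3.02
tcp_pos: [0.4996, 0.3021, 0.25]
tool_rot: [0.994, 0.113, -0.001, 0.001]
force: [-0.4, -0.4, 0.6]
finger_gap: 1.002
gripper_force: 0.0
t 3.02 board [ 22.  401.9] z 250.0 yaw-A -0.001 zax [-0.001 -0.001 -1.   ] F [-0.4 -0.4  0.6] gap 1.002 gf 0.0 q [ 0.35  0.42  1.48 -0.    1.25  1.7 ]
```

View pics/w1.png

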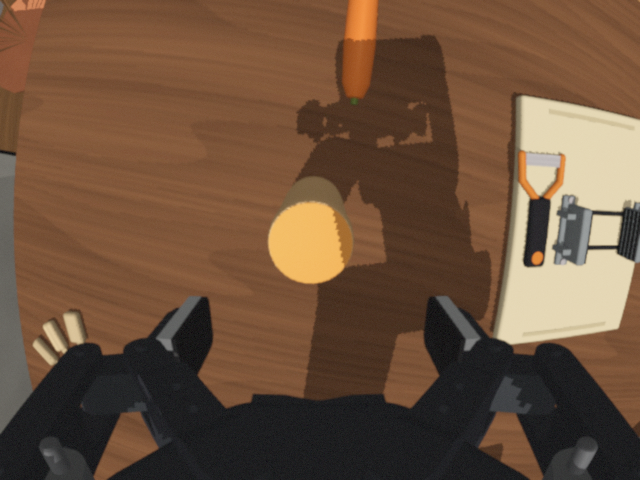

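The wrist view shows the squash's top centred at (311,241). That puts it about 4 mm to tool -y and on centre in x, which agrees with the top camera. Descending and gripping.

```bash
python3 -m creep '[{"slide":[0.1,-0.4,0],"angular":[0,0,0],"claw":1},{"slide":[0,0,2],"angular":[0,0,0],"claw":1},{"slide":[0,0,2],"angular":[0,0,0],"claw":1},{"slide":[0,0,2],"angular":[0,0,0],"claw":1},{"slide":[0,0,2],"angular":[0,0,0],"claw":1},{"slide":[0,0,2],"angular":[0,0,0],"claw":1},{"slide":[0,0,2],"angular":[0,0,0],"claw":1},{"slide":[0,0,0],"angular":[0,0,0],"claw":1},{"slide":[0,0,0],"angular":[0,0,0],"claw":0.5},{"slide":[0,0,0],"angular":[0,0,0],"claw":0.5}]'
python3 -m creep '[{"slide":[0,0,0],"angular":[0,0,0],"claw":0.3},{"slide":[0,0,0],"angular":[0,0,0],"claw":0.3},{"slide":[0,0,0],"angular":[0,0,0],"claw":0.3},{"slide":[0,0,0],"angular":[0,0,0],"claw":0.3},{"slide":[0,0,0],"angular":[0,0,0],"claw":0.3},{"slide":[0,0,0],"angular":[0,0,0],"claw":0.3}]' 20
python3 -c "from h import *;here()"
```

```text
t: 3.9
tcp_pos: [0.5007, 0.3077, 0.1317]
tool_rot: [0.994, 0.113, 0.001, -0.0]
force: [0.5, -0.0, 0.1]
finger_gap: 0.759
gripper_force: 0.0
t: 4.4
tcp_pos: [0.5009, 0.308, 0.1322]
tool_rot: [0.994, 0.114, 0.002, 0.0]
force: [-0.3, -2.3, 5.8]
finger_gap: 0.713
gripper_force: 23.6
t 4.40 board [ 24.7 407.3] z 132.2 yaw-A -0.000 zax [ 0.003  0.    -1.   ] F [-0.3 -2.3  5.8] gap 0.713 gf 23.6 q [ 0.36  0.56  1.6  -0.    0.98  1.71]
```

```bash
python3 -m creep '[{"slide":[0,0,0],"angular":[0,0,0],"claw":0},{"slide":[0,0,0],"angular":[0,0,0],"claw":0},{"slide":[0,0,-1],"angular":[0,0,0],"claw":0},{"slide":[0,0,-2],"angular":[0,0,0],"claw":0},{"slide":[0,0,-2.5],"angular":[0,0,0],"claw":0},{"slide":[0,0,-2.5],"angular":[0,0,0],"claw":0},{"slide":[0,0,-2],"angular":[0,0,0],"claw":0},{"slide":[-0.4,1.1,-1],"angular":[0,0,0],"claw":0},{"slide":[-0.8,2.1,0],"angular":[0,0,0],"claw":0},{"slide":[-1,2.6,0],"angular":[0,0,0],"claw":0}]' 40
python3 -m creep '[{"slide":[-1.1,2.8,0],"angular":[0,0,0],"claw":0},{"slide":[-1.1,2.8,0],"angular":[0,0,0],"claw":0},{"slide":[-1.1,2.8,0],"angular":[0,0,0],"claw":0},{"slide":[-1.1,2.8,0],"angular":[0,0,0],"claw":0},{"slide":[-1.1,2.8,0],"angular":[0,0,0],"claw":0},{"slide":[-1.1,2.8,0],"angular":[0,0,0],"claw":0},{"slide":[-1.1,2.8,0],"angular":[0,0,0],"claw":0},{"slide":[-1.1,2.8,0],"angular":[0,0,0],"claw":0},{"slide":[-1.1,2.8,0],"angular":[0,0,0],"claw":0},{"slide":[-0.9,2.5,0],"angular":[0,0,0],"claw":0}]'
python3 -c "from h import *;here()"
```

```text
t: 5.23
tcp_pos: [0.4907, 0.2466, 0.2406]
tool_rot: [0.993, 0.115, 0.0, -0.0]
force: [0.3, -0.0, -7.0]
finger_gap: 0.703
gripper_force: 45.9
t: 6.07
tcp_pos: [0.4462, -0.0491, 0.2397]
tool_rot: [0.994, 0.113, -0.002, -0.001]
force: [0.4, 0.7, -4.8]
finger_gap: 0.701
gripper_force: 45.9
t 6.07 board [-109.4   71.9] z 239.7 yaw-A -0.001 zax [-0.003  0.001 -1.   ] F [ 0.4  0.7 -4.8] gap 0.701 gf 45.9 q [-0.36  0.24  1.8  -0.    1.11  0.98]
```

```bash
python3 -m creep '[{"slide":[-0.6,2,0],"angular":[0,0,0],"claw":0},{"slide":[-0.4,1.4,0],"angular":[0,0,0],"claw":0},{"slide":[0,0,0],"angular":[0,0,0],"claw":0},{"slide":[0,0,1],"angular":[0,0,0],"claw":0},{"slide":[0,0,2],"angular":[0,0,0],"claw":0},{"slide":[0,0,2],"angular":[0,0,0],"claw":0},{"slide":[0,0,1],"angular":[0,0,0],"claw":0},{"slide":[0,0,0.5],"angular":[0,0,0],"claw":0},{"slide":[0,0,0],"angular":[0,0,0],"claw":0},{"slide":[0,0,0],"angular":[0,0,0],"claw":0}]'
python3 - <<'E'
from h import *
here(); im=viewer.snapshot('scene'); cv2.imwrite('pics/s2.png',cv2.resize(im[120:345,170:470],None,fx=2.6,fy=2.6))
E
```

```text
t: 6.9
tcp_pos: [0.4464, -0.0828, 0.1756]
tool_rot: [0.994, 0.114, -0.0, -0.0]
force: [-0.5, 0.1, -6.6]
finger_gap: 0.707
gripper_force: 46.0
t 6.90 board [-116.8   39. ] z 175.6 yaw-A 0.000 zax [-0.001  0.    -1.   ] F [-0.5  0.1 -6.6] gap 0.707 gf 46.0 q [-0.43  0.34  1.87  0.    0.93  0.91]
```

View pics/s2.png

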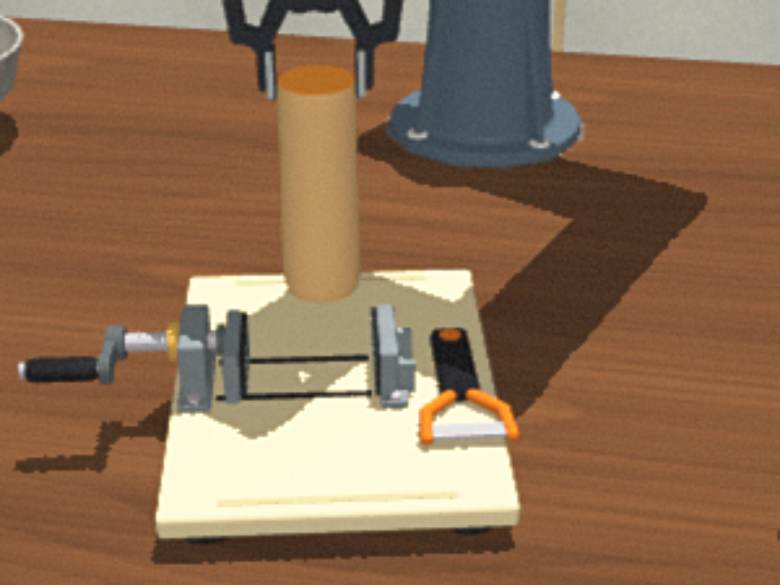

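The squash hangs upright over the near end of the board, clear of the jaws, with its foot at crop (320,290). I'll shift it 5 mm towards the crank and lower it to contact.

```bash
python3 -m creep '[{"slide":[0,0.5,0.3],"angular":[0,0,0],"claw":0},{"slide":[0,0,0.2],"angular":[0,0,0],"claw":0},{"slide":[0,0,0.1],"angular":[0,0,0],"claw":0},{"slide":[0,0,0],"angular":[0,0,0],"claw":0}]'
python3 -m creep '[{"slide":[0,0,0.2],"angular":[0,0,0],"claw":0},{"slide":[0,0,0],"angular":[0,0,0],"claw":0}]'
python3 -m creep '[{"slide":[0,0,0.2],"angular":[0,0,0],"claw":0},{"slide":[0,0,0],"angular":[0,0,0],"claw":0}]'
python3 -c "from h import *;here()"
```

```text
t: 7.28
tcp_pos: [0.4477, -0.0881, 0.1696]
tool_rot: [0.994, 0.113, -0.0, -0.0]
force: [0.1, -1.9, -6.2]
finger_gap: 0.705
gripper_force: 46.0
t: 7.45
tcp_pos: [0.4477, -0.0879, 0.1674]
tool_rot: [0.994, 0.114, -0.0, -0.0]
force: [0.1, -0.8, -5.3]
finger_gap: 0.704
gripper_force: 46.1
t: 7.62
tcp_pos: [0.4476, -0.0879, 0.1653]
tool_rot: [0.994, 0.114, -0.0, -0.0]
force: [-0.1, -0.8, -6.3]
finger_gap: 0.704
gripper_force: 46.1
t 7.62 board [-116.8   33.8] z 165.3 yaw-A -0.000 zax [-0.  0. -1.] F [-0.1 -0.8 -6.3] gap 0.704 gf 46.1 q [-0.44  0.36  1.88  0.    0.9   0.9 ]
```

```bash
python3 -m creep '[{"slide":[1.3,0,-0.6],"angular":[0,0,0],"claw":0},{"slide":[2.0,0,-0.4],"angular":[0,0,0],"claw":0},{"slide":[1.4,0,0],"angular":[0,0,0],"claw":0},{"slide":[0.7,0,0],"angular":[0,0,0],"claw":0},{"slide":[0,0,0],"angular":[0,-0.07,0],"claw":0},{"slide":[0,0,0],"angular":[0,-0.1,0],"claw":0},{"slide":[0,0,0],"angular":[0,-0.1,0],"claw":0},{"slide":[0,0,0],"angular":[0,-0.1,0],"claw":0},{"slide":[0,0,0],"angular":[0,-0.05,0],"claw":0},{"slide":[0,0,0],"angular":[0,0,0],"claw":0}]'
python3 -c "from h import *;here()"
```

```text
t: 8.45
tcp_pos: [0.5024, -0.0752, 0.1735]
tool_rot: [0.972, 0.112, -0.207, 0.023]
force: [0.5, -0.2, -6.3]
finger_gap: 0.704
gripper_force: 46.2
t 8.45 board [-60.5  33.7] z 173.5 yaw-A 0.002 zax [-0.397 -0.092 -0.913] F [ 0.5 -0.2 -6.3] gap 0.704 gf 46.2 q [-0.25  0.6   1.46 -0.19  1.46  1.15]
```

```bash
python3 -m creep '[{"slide":[0.2,0,0.46],"angular":[0,0,0],"claw":0},{"slide":[0.08,0,0.18],"angular":[0,0,0],"claw":0},{"slide":[0,0,0],"angular":[0,0,0],"claw":0}]'
python3 -m creep '[{"slide":[0.08,0,0.18],"angular":[0,0,0],"claw":0},{"slide":[0,0,0],"angular":[0,0,0],"claw":0}]'
python3 -m creep '[{"slide":[0.08,0,0.18],"angular":[0,0,0],"claw":0},{"slide":[0,0,0],"angular":[0,0,0],"claw":0}]'
python3 -c "from h import *;here()"
```

```text
t: 8.7
tcp_pos: [0.499, -0.0757, 0.1682]
tool_rot: [0.972, 0.111, -0.207, 0.023]
force: [-0.6, 1.0, -4.6]
finger_gap: 0.704
gripper_force: 46.2
t: 8.87
tcp_pos: [0.4999, -0.076, 0.1668]
tool_rot: [0.972, 0.111, -0.207, 0.024]
force: [-0.0, -0.2, -6.2]
finger_gap: 0.705
gripper_force: 46.2
t: 9.03
tcp_pos: [0.5005, -0.0761, 0.1653]
tool_rot: [0.972, 0.111, -0.207, 0.024]
force: [-0.2, 0.0, -3.5]
finger_gap: 0.701
gripper_force: 46.6
t 9.03 board [-62.6  33.3] z 165.3 yaw-A -0.001 zax [-0.396 -0.092 -0.913] F [-0.2  0.  -3.5] gap 0.701 gf 46.6 q [-0.25  0.61  1.47 -0.19  1.44  1.16]
```

```bash
python3 -m creep '[{"slide":[0.06,0,0.14],"angular":[0,0,0],"claw":0},{"slide":[0,0,0],"angular":[0,0,0],"claw":0.35},{"slide":[0,0,0],"angular":[0,0,0],"claw":0.35},{"slide":[0,0,0],"angular":[0,0,0],"claw":0.35}]' 20
python3 -m creep '[{"slide":[0,0,0],"angular":[0,0,0],"claw":0.39},{"slide":[0,0,0],"angular":[0,0,0],"claw":0.39},{"slide":[0,0,0],"angular":[0,0,0],"claw":0.39}]' 20
python3 -c "from h import *;here()"
```

```text
t: 9.37
tcp_pos: [0.5014, -0.0759, 0.1647]
tool_rot: [0.972, 0.111, -0.206, 0.024]
force: [1.4, 1.3, 6.6]
finger_gap: 0.7
gripper_force: 47.2
t: 9.62
tcp_pos: [0.5014, -0.0759, 0.1647]
tool_rot: [0.972, 0.111, -0.206, 0.024]
force: [2.1, 1.6, 6.9]
finger_gap: 0.708
gripper_force: 47.2
t 9.62 board [-61.7  33.3] z 164.7 yaw-A -0.001 zax [-0.395 -0.093 -0.914] F [2.1 1.6 6.9] gap 0.708 gf 47.2 q [-0.25  0.61  1.47 -0.19  1.43  1.16]
```

```bash
python3 -m creep '[{"slide":[0,0,0],"angular":[0,0,0],"claw":0.41},{"slide":[0,0,0],"angular":[0,0,0],"claw":0.41},{"slide":[0,0,0],"angular":[0,0,0],"claw":0.41}]' 20
python3 -c "from h import *;here()"
python3 -m creep '[{"slide":[0,0,0],"angular":[0,0,0],"claw":0.42},{"slide":[0,0,0],"angular":[0,0,0],"claw":0.42},{"slide":[0,0,0],"angular":[0,0,0],"claw":0.42}]' 20
python3 -c "from h import *;here()"
```

```text
t: 9.87
tcp_pos: [0.5013, -0.0759, 0.1647]
tool_rot: [0.972, 0.111, -0.206, 0.024]
force: [2.3, 2.3, 5.7]
finger_gap: 0.704
gripper_force: 41.5
t 9.87 board [-61.7  33.3] z 164.7 yaw-A -0.001 zax [-0.395 -0.093 -0.914] F [2.3 2.3 5.7] gap 0.704 gf 41.5 q [-0.25  0.61  1.47 -0.19  1.43  1.16]
t: 10.12
tcp_pos: [0.5012, -0.076, 0.1646]
tool_rot: [0.972, 0.111, -0.206, 0.024]
force: [1.5, 1.1, 5.6]
finger_gap: 0.709
gripper_force: 30.0
t 10.12 board [-61.9  33.3] z 164.6 yaw-A -0.001 zax [-0.395 -0.093 -0.914] F [1.5 1.1 5.6] gap 0.709 gf 30.0 q [-0.25  0.61  1.47 -0.19  1.43  1.16]
```

```bash
python3 -m creep '[{"slide":[0,0,0],"angular":[0,0,0],"claw":0.435},{"slide":[0,0,0],"angular":[0,0,0],"claw":0.435},{"slide":[0,0,0],"angular":[0,0,0],"claw":0.435}]' 20
python3 -c "from h import *;here()"
python3 -m creep '[{"slide":[0,0,0],"angular":[0,0,0],"claw":0.44},{"slide":[0,0,0],"angular":[0,0,0],"claw":0.44},{"slide":[0,0,0],"angular":[0,0,0],"claw":0.44}]' 20
python3 -c "from h import *;here()"
```

```text
t: 10.37
tcp_pos: [0.501, -0.076, 0.1644]
tool_rot: [0.972, 0.111, -0.206, 0.024]
force: [1.3, 1.5, 6.1]
finger_gap: 0.719
gripper_force: 14.1
t 10.37 board [-62.1  33.3] z 164.4 yaw-A -0.001 zax [-0.396 -0.093 -0.914] F [1.3 1.5 6.1] gap 0.719 gf 14.1 q [-0.25  0.61  1.47 -0.19  1.43  1.16]
t: 10.62
tcp_pos: [0.5008, -0.0761, 0.1644]
tool_rot: [0.972, 0.111, -0.207, 0.024]
force: [1.9, 1.2, 6.2]
finger_gap: 0.722
gripper_force: 9.3
t 10.62 board [-62.3  33.2] z 164.4 yaw-A -0.001 zax [-0.396 -0.093 -0.913] F [1.9 1.2 6.2] gap 0.722 gf 9.3 q [-0.25  0.61  1.47 -0.19  1.43  1.16]
```

```bash
python3 - <<'E'
import numpy as np
r=15.77; ph=np.radians(np.r_[np.linspace(76.6,20,15),np.linspace(20,11.5,5)[1:]])
P=np.c_[r*np.cos(ph),r*np.sin(ph)]; acc=np.zeros(2)
for a in P[1:]-P[0]:
    t=np.array([a[0]*.914-a[1]*.406,-a[0]*.406-a[1]*.914]); d=np.round(t-acc,2); acc+=d; print(d)
E
```

```text
[ 1.1  -0.17]
[ 1.11 -0.08]
[ 1.11 -0.01]
[1.11 0.07]
[1.11 0.15]
[1.09 0.22]
[1.07 0.3 ]
[1.04 0.38]
[1.02 0.45]
[0.98 0.52]
[0.95 0.59]
[0.9  0.65]
[0.85 0.72]
[0.8  0.77]
[0.4  0.43]
[0.38 0.44]
[0.37 0.46]
[0.35 0.47]
```

```bash
python3 -m creep '[{"slide":[0.55,0,-0.08],"angular":[0,0,0],"claw":0.44},{"slide":[0.55,0,-0.08],"angular":[0,0,0],"claw":0.44},{"slide":[1.11,0,-0.08],"angular":[0,0,0],"claw":0.44},{"slide":[1.11,0,0],"angular":[0,0,0],"claw":0.44},{"slide":[1.11,0,0.07],"angular":[0,0,0],"claw":0.44},{"slide":[0,0,0],"angular":[0,0,0],"claw":0.44}]' 20
python3 - <<'E'
from h import *
here(); im=viewer.snapshot('scene'); cv2.imwrite('pics/s3.png',cv2.resize(im[120:345,170:470],None,fx=2.6,fy=2.6))
E
```

```text
t: 11.12
tcp_pos: [0.5436, -0.0666, 0.1468]
tool_rot: [0.972, 0.111, -0.205, 0.024]
force: [3.4, 1.2, 5.5]
finger_gap: 0.723
gripper_force: 10.1
t 11.12 board [-18.4  32.8] z 146.8 yaw-A -0.000 zax [-0.392 -0.093 -0.915] F [3.4 1.2 5.5] gap 0.723 gf 10.1 q [-0.22  0.68  1.37 -0.18  1.46  1.18]
```

View pics/s3.png

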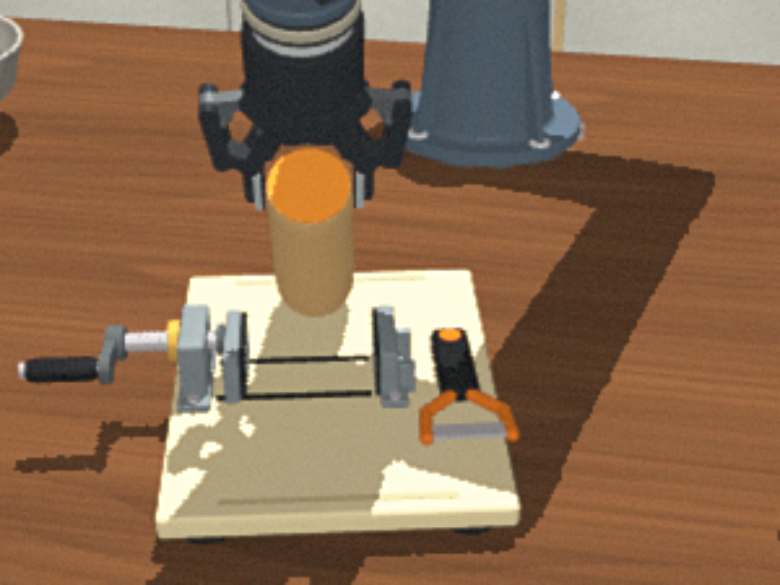

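The squash is pivoting between the fingertips: its end face is at (310,185) and its lower edge is still resting near (318,312). It lines up between the jaws, so I'll continue the arc.

```bash
python3 -m creep '[{"slide":[1.11,0,0.15],"angular":[0,0,0],"claw":0.44},{"slide":[1.09,0,0.22],"angular":[0,0,0],"claw":0.44},{"slide":[1.07,0,0.3],"angular":[0,0,0],"claw":0.44},{"slide":[1.04,0,0.38],"angular":[0,0,0],"claw":0.44},{"slide":[1.02,0,0.45],"angular":[0,0,0],"claw":0.44},{"slide":[0.98,0,0.52],"angular":[0,0,0],"claw":0.44},{"slide":[0.95,0,0.59],"angular":[0,0,0],"claw":0.44},{"slide":[0,0,0],"angular":[0,0,0],"claw":0.44}]' 20
python3 -c "from h import *;here()"
python3 -m creep '[{"slide":[0.9,0,0.65],"angular":[0,0,0],"claw":0.44},{"slide":[0.85,0,0.72],"angular":[0,0,0],"claw":0.44},{"slide":[0.4,0,0.39],"angular":[0,0,0],"claw":0.44},{"slide":[0.4,0,0.38],"angular":[0,0,0],"claw":0.44},{"slide":[0.2,0,0.21],"angular":[0,0,0],"claw":0.44},{"slide":[0.2,0,0.22],"angular":[0,0,0],"claw":0.44},{"slide":[0,0,0],"angular":[0,0,0],"claw":0.44}]' 20
python3 -c "from h import *;here()"
```

```text
t: 11.83
tcp_pos: [0.5969, -0.0537, 0.0909]
tool_rot: [0.972, 0.112, -0.206, 0.024]
force: [3.6, 0.5, 0.7]
finger_gap: 0.721
gripper_force: 11.7
t 11.83 board [36.3 33.3] z 90.9 yaw-A 0.001 zax [-0.394 -0.093 -0.914] F [3.6 0.5 0.7] gap 0.721 gf 11.7 q [-0.19  0.82  1.25 -0.17  1.46  1.21]
t: 12.42
tcp_pos: [0.61, -0.0501, 0.0568]
tool_rot: [0.972, 0.111, -0.208, 0.023]
force: [2.0, 0.3, -2.0]
finger_gap: 0.722
gripper_force: 11.9
t 12.42 board [50.  33.9] z 56.8 yaw-A 0.000 zax [-0.399 -0.092 -0.912] F [ 2.   0.3 -2. ] gap 0.722 gf 11.9 q [-0.18  0.87  1.22 -0.16  1.44  1.22]
```

```bash
python3 -m creep '[{"slide":[0.19,0,0.23],"angular":[0,0,0],"claw":0.44},{"slide":[0.19,0,0.23],"angular":[0,0,0],"claw":0.44},{"slide":[0.18,0,0.23],"angular":[0,0,0],"claw":0.44},{"slide":[0,0,0],"angular":[0,0,0],"claw":0.44}]' 20
python3 -m creep '[{"slide":[0.18,0,0.23],"angular":[0,0,0],"claw":0.44},{"slide":[0,0,0],"angular":[0,0,0],"claw":0.44}]' 20
python3 -m creep '[{"slide":[0.09,0,0.12],"angular":[0,0,0],"claw":0.44},{"slide":[0,0,0],"angular":[0,0,0],"claw":0.44}]' 20
python3 -c "from h import *;here()"
```

```text
t: 12.75
tcp_pos: [0.6129, -0.0497, 0.0486]
tool_rot: [0.972, 0.111, -0.207, 0.024]
force: [2.5, 1.4, -1.9]
finger_gap: 0.723
gripper_force: 11.9
t: 12.92
tcp_pos: [0.6136, -0.0495, 0.0459]
tool_rot: [0.972, 0.111, -0.207, 0.024]
force: [3.4, 0.3, -2.0]
finger_gap: 0.721
gripper_force: 11.9
t: 13.08
tcp_pos: [0.6139, -0.0495, 0.0446]
tool_rot: [0.972, 0.111, -0.207, 0.024]
force: [3.3, 0.5, -1.8]
finger_gap: 0.722
gripper_force: 11.9
t 13.08 board [53.9 33.6] z 44.6 yaw-A -0.000 zax [-0.397 -0.092 -0.913] F [ 3.3  0.5 -1.8] gap 0.722 gf 11.9 q [-0.18  0.89  1.22 -0.16  1.42  1.22]
```

```bash
for i in 1 2; do :; done
python3 -m creep '[{"slide":[0.05,0,0.11],"angular":[0,0,0],"claw":0.44},{"slide":[0,0,0],"angular":[0,0,0],"claw":0.44}]' | grep -E "pos|force"
python3 -m creep '[{"slide":[0.05,0,0.11],"angular":[0,0,0],"claw":0.44},{"slide":[0,0,0],"angular":[0,0,0],"claw":0.44}]' | grep -E "pos|force"
python3 -m creep '[{"slide":[0.05,0,0.11],"angular":[0,0,0],"claw":0.44},{"slide":[0,0,0],"angular":[0,0,0],"claw":0.44}]' | grep -E "pos|force"
```

```text
tcp_pos: [0.614, -0.0495, 0.0435]
force: [2.4, 1.0, -1.7]
gripper_force: 11.9
tcp_pos: [0.6139, -0.0495, 0.0423]
force: [3.0, 0.6, -1.9]
gripper_force: 11.9
tcp_pos: [0.6139, -0.0495, 0.041]
force: [2.8, 1.0, -2.6]
gripper_force: 11.9
```

```bash
python3 -m creep '[{"slide":[0.05,0,0.11],"angular":[0,0,0],"claw":0.44},{"slide":[0,0,0],"angular":[0,0,0],"claw":0.44}]' | grep -E "pos|force"
python3 -m creep '[{"slide":[0.05,0,0.11],"angular":[0,0,0],"claw":0.44},{"slide":[0,0,0],"angular":[0,0,0],"claw":0.44}]' | grep -E "pos|force"
python3 - <<'E'
from h import *
here(); im=viewer.snapshot('scene'); cv2.imwrite('pics/s4.png',cv2.resize(im[170:345,220:420],None,fx=3.4,fy=3.4,interpolation=cv2.INTER_CUBIC))
E
```

```text
tcp_pos: [0.6139, -0.0495, 0.0398]
force: [2.6, 1.0, -1.3]
gripper_force: 11.9
tcp_pos: [0.6138, -0.0495, 0.0386]
force: [1.6, 1.1, -1.5]
gripper_force: 11.9
t 13.92 board [53.8 33.6] z 38.6 yaw-A -0.000 zax [-0.398 -0.092 -0.913] F [ 1.6  1.1 -1.5] gap 0.718 gf 11.9 q [-0.18  0.9   1.22 -0.16  1.41  1.22]
```

View pics/s4.png

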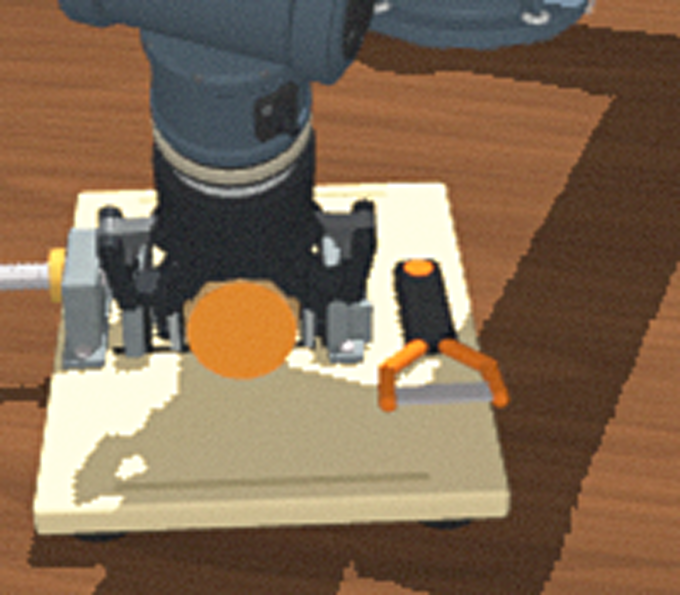

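```bash
python3 - <<'E'
from h import *
for e in (-95,-90,-85):
  for d in (0,3,6,10):
    t=np.radians(d); c,s=np.cos(t),np.sin(t)
    f=lambda a,r:np.round(w2px('scene',b2w(e+a*c-r*s,33.6,32+a*s+r*c)),1)
    print(e,d,'centre',f(180,31),'bottom',f(180,0),'top',f(180,62))
E
```

```text
-95 0 centre [290.  277.9] bottom [290.5 291.8] top [289.5 263.5]
-95 3 centre [289.9 273. ] bottom [290.4 287.5] top [289.4 258. ]
-95 6 centre [289.7 267.9] bottom [290.2 283.1] top [289.2 252.4]
-95 10 centre [289.5 261. ] bottom [290.  276.9] top [289.  244.8]
-90 0 centre [290.  279.5] bottom [290.5 293.4] top [289.5 265.1]
-90 3 centre [289.9 274.6] bottom [290.4 289.2] top [289.4 259.5]
-90 6 centre [289.7 269.5] bottom [290.2 284.7] top [289.2 253.9]
-90 10 centre [289.5 262.6] bottom [290.  278.5] top [289.  246.3]
-85 0 centre [290.  281.2] bottom [290.5 295.1] top [289.5 266.7]
-85 3 centre [289.9 276.2] bottom [290.4 290.8] top [289.4 261.1]
-85 6 centre [289.7 271.1] bottom [290.2 286.4] top [289.2 255.5]
-85 10 centre [289.5 264.2] bottom [290.  280.1] top [289.  247.8]
```

```bash
python3 - <<'E'
from h import *
from scipy.optimize import least_squares
im=viewer.snapshot('scene'); hsv=cv2.cvtColor(im,cv2.COLOR_BGR2HSV)
m=cv2.inRange(hsv,(10,180,120),(19,255,255)); m[:,:270]=0; m[:,312:]=0; m[:245]=0; m[290:]=0
n,l,st,ce=cv2.connectedComponentsWithStats(m); i=1+np.argmax(st[1:,4]); print(st[i],ce[i])
k=max(cv2.findContours((l==i).astype('u1'),0,1)[0],key=len); E=cv2.fitEllipse(cv2.convexHull(k)); print(E)
th=np.linspace(0,2*np.pi,60)
def ell(p):
    x,y,z,d=p; t=d
    pts=[np.array(w2px('scene',b2w(x-31*np.sin(a)*np.sin(t),y+31*np.cos(a),z+31*np.sin(a)*np.cos(t)))) for a in th]
    P=np.array(pts); return P[:,0].min(),P[:,0].max(),P[:,1].min(),P[:,1].max()
b=st[i]; obs=np.array([b[0]-.5,b[0]+b[2]-.5,b[1]-.5,b[1]+b[3]-.5]); print(obs)
for d in (-.1,0,.05,.1,.15):
    r=least_squares(lambda p:np.array(ell([*p,d]))-obs,[80,34,63]); print(d,r.x.round(1),r.fun.round(2))
print('s3 edge model',w2px('scene',b2w(-90,33,32)),'obs',170+318/2.6,120+316/2.6)
E
```

```text
[275 253  32  28 685] [290.66277372 266.84963504]
((290.646240234375, 266.8322448730469), (27.675477981567383, 31.14862632751465), 88.4344253540039)
[274.5 306.5 252.5 280.5]
-0.1 [51.2 34.6 64. ] [-0.84  0.85  1.08 -1.12]
0 [28.8 34.2 48.8] [-0.38  0.39  0.46 -0.47]Traceback (most recent call last):
  File "<stdin>", line 14, in <module>
    return func(*args, **kwargs)
    result = trf(vector_fun.fun, vector_fun.jac, x0, f0, J0, lb, ub, ftol, xtol,
                 gtol, max_nfev, x_scale, loss_function, tr_solver,
                 tr_options.copy(), verbose, callback=callback_wrapped)
    return trf_no_bounds(
        fun, jac, x0, f0, J0, ftol, xtol, gtol, max_nfev, x_scale,
        loss_function, tr_solver, tr_options, verbose, callback=callback)
    J = jac(x)
    self._update_jac()
    ~~~~~~~~~~~~~~~~^^
    self.J = self.jac_wrapped(xp_copy(self.x), f0=self.f)
             ~~~~~~~~~~~~~~~~^^^^^^^^^^^^^^^^^^^^^^^^^^^^
    J, dct = approx_derivative(
             ~~~~~~~~~~~~~~~~~^
        self.fun,
        ^^^^^^^^^
    ...<2 lines>...
        **self.finite_diff_options,
     
[... 249 characters left out ...]
^^^^^^^^^^^
                             mf)
                             ^^^
    df = [f_eval - f0 for f_eval in f_evals]
                                    ^^^^^^^
    f = np.atleast_1d(self.fun(x, *self.args, **self.kwargs))
                      ~~~~~~~~^^^^^^^^^^^^^^^^^^^^^^^^^^^^^^
    return np.atleast_1d(self.fun(x))
                         ~~~~~~~~^^^
    return self.f(x, *self.args, **self.kwargs)
           ~~~~~~^^^^^^^^^^^^^^^^^^^^^^^^^^^^^^
  File "<stdin>", line 14, in <lambda>
  File "<stdin>", line 10, in ell
  File "h.py", line 9, in w2px
    c=viewer.calibration(name); f=240/np.tan(np.radians(c['fov_y']/2)); T=c['T']
ValueError: time passes only in moves, steps and waits
```

```bash
python3 - <<'E'
from h import *
a=viewer.snapshot('wrist'); b=viewer.snapshot('top')
cv2.imwrite('pics/wt.png',np.hstack([cv2.resize(a,(480,360)), cv2.resize(b[150:345,255:425],(314,360))]))
cv2.imwrite('pics/top_raw.png',b);cv2.imwrite('pics/w_raw.png',a)
E
```

```text
(no output)
```

View pics/wt.png

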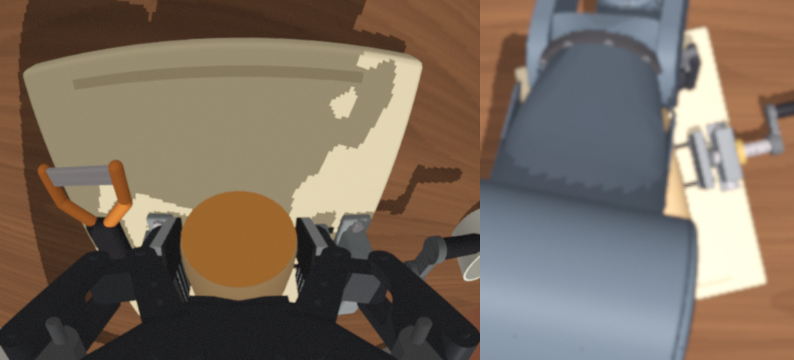

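```bash
python3 - <<'E'
from h import *
C=viewer.calibration('scene'); 
for e in (-80,-90,-100,-110): print(e,np.round(w2px('scene',b2w(e,33,32)),1))
im=cv2.imread('pics/s3.png'); hsv=cv2.cvtColor(im,cv2.COLOR_BGR2HSV)
for y in range(290,330,3): print(y, round(120+y/2.6,1), hsv[y,313:317].mean(0).round(), end=';')
E
```

```text
-80 [290. 244.]
-90 [290.  241.5]
-100 [290. 239.]
-110 [290.  236.6]
290 231.5 [ 17. 122. 161.];293 232.7 [ 17. 118. 160.];296 233.8 [ 17. 120. 160.];299 235.0 [ 17. 122. 158.];302 236.2 [ 18. 122. 160.];305 237.3 [ 17. 123. 162.];308 238.5 [ 18. 122. 158.];311 239.6 [ 17. 123. 158.];314 240.8 [ 18. 118. 155.];317 241.9 [ 20.  85. 168.];320 243.1 [ 23.  72. 174.];323 244.2 [ 21.  78. 175.];326 245.4 [ 22.  73. 176.];329 246.5 [ 22.  77. 174.];
```

The wrist view shows the end face centred at (239,239) in that panel. From this and the scene view, the squash is still tilted about 5° and its far edge has slid about 17 mm, while the fingertips are almost down at the board. It slipped along the light grip, so I'll raise it back upright, regrip better and repeat with a firmer hold.

```bash
cat > arc.py <<'E'
import numpy as np,sys
r,a,b,n,s,c=map(float,sys.argv[1:7]); ph=np.radians(np.linspace(a,b,int(n)+1))
P=np.c_[r*np.cos(ph),r*np.sin(ph)]; acc=np.zeros(2)
for p in P[1:]-P[0]:
    t=np.array([p[0]*c-p[1]*s,-p[0]*s-p[1]*c]); d=np.round(t-acc,2); acc+=d; print(d.tolist(),end=' ')
E
python3 arc.py 17.2 14.4 100.4 20 .398 .917
python3 -m creep '[{"slide":[0,0,0],"angular":[0,0,0],"claw":0.42},{"slide":[0,0,0],"angular":[0,0,0],"claw":0.42},{"slide":[0,0,0],"angular":[0,0,0],"claw":0.42}]' 20
python3 -c "from h import *;here()"
```

```text
[-0.83, -0.99] [-0.9, -0.92] [-0.97, -0.85] [-1.03, -0.78] [-1.08, -0.7] [-1.14, -0.62] [-1.17, -0.52] [-1.22, -0.44] [-1.24, -0.35] [-1.26, -0.25] [-1.28, -0.16] [-1.29, -0.06] [-1.29, 0.04] [-1.29, 0.13] [-1.27, 0.23] [-1.24, 0.32] [-1.23, 0.42] [-1.18, 0.5] [-1.15, 0.6] [-1.09, 0.68] t: 14.37
tcp_pos: [0.6136, -0.0495, 0.0388]
tool_rot: [0.972, 0.111, -0.207, 0.024]
force: [1.8, 0.1, -1.8]
finger_gap: 0.717
gripper_force: 22.2
t 14.37 board [53.6 33.6] z 38.8 yaw-A -0.000 zax [-0.398 -0.092 -0.913] F [ 1.8  0.1 -1.8] gap 0.717 gf 22.2 q [-0.18  0.9   1.22 -0.16  1.41  1.22]
```

```bash
python3 -m creep '[{"slide":[0,0,0],"angular":[0,0,0],"claw":0.41},{"slide":[-0.42,0,-0.49],"angular":[0,0,0],"claw":0.41},{"slide":[-0.41,0,-0.5],"angular":[0,0,0],"claw":0.41},{"slide":[-0.9,0,-0.92],"angular":[0,0,0],"claw":0.41},{"slide":[-0.97,0,-0.85],"angular":[0,0,0],"claw":0.41},{"slide":[-1.03,0,-0.78],"angular":[0,0,0],"claw":0.41},{"slide":[-1.08,0,-0.7],"angular":[0,0,0],"claw":0.41},{"slide":[-1.14,0,-0.62],"angular":[0,0,0],"claw":0.41},{"slide":[-1.17,0,-0.52],"angular":[0,0,0],"claw":0.41},{"slide":[0,0,0],"angular":[0,0,0],"claw":0.41}]'
python3 - <<'E'
from h import *
here(); im=viewer.snapshot('wrist'); cv2.imwrite('pics/w5.png',im); cv2.imwrite('pics/s5.png',viewer.snapshot('scene'))
E
```

```text
t: 15.2
tcp_pos: [0.5708, -0.0597, 0.1197]
tool_rot: [0.972, 0.111, -0.207, 0.024]
force: [-0.4, -0.7, -4.3]
finger_gap: 0.714
gripper_force: 23.1
t 15.20 board [ 9.6 33.4] z 119.7 yaw-A -0.001 zax [-0.396 -0.092 -0.913] F [-0.4 -0.7 -4.3] gap 0.714 gf 23.1 q [-0.2   0.75  1.31 -0.17  1.47  1.19]
```

```bash
cat > est.py <<'E'
from h import *
from scipy.optimize import least_squares
def ellipse(im,roi):
    hsv=cv2.cvtColor(im,cv2.COLOR_BGR2HSV); m=cv2.inRange(hsv,(8,170,110),(20,255,255)); k=np.zeros_like(m); u0,u1,v0,v1=roi; k[v0:v1,u0:u1]=m[v0:v1,u0:u1]
    n,l,st,ce=cv2.connectedComponentsWithStats(k); i=1+np.argmax(st[1:,4]); b=st[i]
    return np.array([b[0]-.5,b[0]+b[2]-.5,b[1]-.5,b[1]+b[3]-.5])
CS=viewer.calibration('scene'); CW=viewer.calibration('wrist'); s=manip.sense()
TW=np.eye(4); TW[:3,:3]=R.from_quat(s['tool_rot']).as_matrix(); TW[:3,3]=s['tcp_pos']; TW=TW@CW['tool_from_camera']
th=np.linspace(0,2*np.pi,48)
def box(c,T,P,fish):
    f=240/np.tan(np.radians(c['fov_y']/2)); q=(P-T[:3,3])@T[:3,:3]; X,Y,Z=q[:,0],-q[:,1],-q[:,2]
    if fish: r=np.hypot(X,Y); k=np.arctan2(r,Z)/r
    else: k=1/Z
    u=c['cx']+f*X*k; v=c['cy']+f*Y*k; return np.array([u.min(),u.max(),v.min(),v.max()])
def fit(si,wi,use):
    os=ellipse(si,(240,340,140,300)); ow=ellipse(wi,(150,480,100,479)); print('scene box',os,'wrist box',ow)
    def res(p):
        e,d,y=p; c_,s_=np.cos(d),np.sin(d); r=31*np.sin(th); x=e+180*c_-(31+r)*s_; z=32+180*s_+(31+r)*c_; yy=y+31*np.cos(th)
        P=np.array([b2w(a,b,c) for a,b,c in zip(x,yy,z)]); o=[]
        if 's' in use: o.append(2*(box(CS,CS['T'],P,0)-os))
        if 'w' in use: o.append(.5*(box(CW,TW,P,1)-ow))
        return np.concatenate(o)
    g=least_squares(res,[-90,.4,34]); print(use,'edge x %.1f tilt %.1f deg y %.1f'%(g.x[0],np.degrees(g.x[1]),g.x[2]),g.fun.round(1))
if __name__=='__main__':
    import sys
    if len(sys.argv)>1: si,wi=cv2.imread(sys.argv[1]),cv2.imread(sys.argv[2])
    else: si,wi=viewer.snapshot('scene'),viewer.snapshot('wrist')
    here(); fit(si,wi,'sw'); fit(si,wi,'s')
E
python3 est.py pics/s5.png pics/w5.png
```

```text
t 15.30 board [11.2 33.4] z 118.0 yaw-A -0.001 zax [-0.395 -0.092 -0.914] F [ 0.3  0.3 -2. ] gap 0.716 gf 23.2 q [-0.2   0.75  1.31 -0.17  1.46  1.19]
scene box [272.5 305.5 199.5 231.5] wrist box [240.5 394.5 234.5 384.5]
sw edge x -101.9 tilt 33.4 deg y 34.0 [-2.4  1.1  1.3  6.5 -1.8  0.4  1.9  5.2]
scene box [272.5 305.5 199.5 231.5] wrist box [240.5 394.5 234.5 384.5]
s edge x -181.4 tilt 22.3 deg y 33.8 [ 0.4 -0.4 -0.3  0.3]
```

```bash
python3 -m creep '[{"slide":[-1.22,0,-0.44],"angular":[0,0,0],"claw":0.41},{"slide":[-1.24,0,-0.35],"angular":[0,0,0],"claw":0.41},{"slide":[-1.26,0,-0.25],"angular":[0,0,0],"claw":0.41},{"slide":[-1.28,0,-0.16],"angular":[0,0,0],"claw":0.41},{"slide":[-1.29,0,-0.06],"angular":[0,0,0],"claw":0.41},{"slide":[-1.29,0,0.04],"angular":[0,0,0],"claw":0.41},{"slide":[-1.29,0,0.13],"angular":[0,0,0],"claw":0.41},{"slide":[0,0,0],"angular":[0,0,0],"claw":0.41}]'
python3 est.py
```

```text
t: 15.97
tcp_pos: [0.494, -0.0766, 0.1642]
tool_rot: [0.971, 0.111, -0.209, 0.023]
force: [-1.5, 0.9, -5.6]
finger_gap: 0.713
gripper_force: 23.3
t 16.07 board [-66.4  34. ] z 163.4 yaw-A -0.001 zax [-0.398 -0.091 -0.913] F [ 0.1  1.1 -4. ] gap 0.716 gf 23.4 q [-0.25  0.61  1.48 -0.19  1.43  1.16]
scene box [272.5 304.5 161.5 185.5] wrist box [239.5 391.5 233.5 375.5]
sw edge x -97.4 tilt 63.5 deg y 35.2 [-1.4  1.3 -0.4  3.6 -3.3  3.2  0.2  4.7]
scene box [272.5 304.5 161.5 185.5] wrist box [239.5 391.5 233.5 375.5]
s edge x -77.8 tilt 68.3 deg y 35.3 [-1.6  1.6 -0.4  0.1]
```

```bash
python3 -m creep '[{"slide":[0,0,0],"angular":[0,0,0],"claw":0},{"slide":[0,0,0],"angular":[0,0,0],"claw":0},{"slide":[-0.3,0,-0.7],"angular":[0,0,0],"claw":0},{"slide":[-0.3,0,-0.7],"angular":[0,0,0],"claw":0},{"slide":[0,0,0],"angular":[0,0.1,0],"claw":0},{"slide":[0,0,0],"angular":[0,0.1,0],"claw":0},{"slide":[0,0,0],"angular":[0,0.1,0],"claw":0},{"slide":[0,0,0],"angular":[0,0.1,0],"claw":0},{"slide":[-0.8,0,0],"angular":[0,0.02,0],"claw":0},{"slide":[-1.4,0,0],"angular":[0,0,0],"claw":0}]' 40
python3 -m creep '[{"slide":[-1.4,0,0],"angular":[0,0,0],"claw":0},{"slide":[-1,0,0],"angular":[0,0,0],"claw":0},{"slide":[-0.5,0,0.3],"angular":[0,0,0],"claw":0},{"slide":[0,0,0.4],"angular":[0,0,0],"claw":0},{"slide":[0,0,0],"angular":[0,0,0],"claw":0},{"slide":[0,0,0],"angular":[0,0,0],"claw":0}]' 40
python3 est.py
```

```text
t: 16.9
tcp_pos: [0.4748, -0.0818, 0.1795]
tool_rot: [0.993, 0.114, -0.0, 0.0]
force: [-0.6, 0.1, -4.7]
finger_gap: 0.713
gripper_force: 45.0
t: 17.4
tcp_pos: [0.4487, -0.0881, 0.1713]
tool_rot: [0.994, 0.114, 0.0, 0.0]
force: [-0.3, -0.8, -5.9]
finger_gap: 0.709
gripper_force: 45.0
t 17.50 board [-115.6   33.3] z 171.4 yaw-A 0.000 zax [ 0.001 -0.    -1.   ] F [-0.   0.9 -6.8] gap 0.706 gf 45.0 q [-0.44  0.35  1.87  0.    0.92  0.9 ]
scene box [273.5 302.5 146.5 158.5] wrist box [239.5 396.5 232.5 375.5]
sw edge x -96.9 tilt 85.6 deg y 33.8 [-3.2  2.   5.5 10.2 -0.7 -0.6  2.2  3.7]
scene box [273.5 302.5 146.5 158.5] wrist box [239.5 396.5 232.5 375.5]
s edge x -108.8 tilt 89.7 deg y 34.3 [-1.9  1.9  0.  -0.3]
```

Hanging upright within a few degrees. Lowering to contact, releasing, and regripping about 2.4 cm higher.

```bash
python3 -m creep '[{"slide":[0,0,0.3],"angular":[0,0,0],"claw":0},{"slide":[0,0,0.2],"angular":[0,0,0],"claw":0},{"slide":[0,0,0],"angular":[0,0,0],"claw":0}]' | grep -E "pos|force:"
python3 -m creep '[{"slide":[0,0,0.15],"angular":[0,0,0],"claw":0},{"slide":[0,0,0],"angular":[0,0,0],"claw":0}]' | grep -E "pos|force:"
python3 -m creep '[{"slide":[0,0,0.15],"angular":[0,0,0],"claw":0},{"slide":[0,0,0],"angular":[0,0,0],"claw":0}]' | grep -E "pos|force:"
```

```text
tcp_pos: [0.4477, -0.0877, 0.1659]
force: [0.0, -0.8, -5.7]
gripper_force: 45.1
tcp_pos: [0.4479, -0.0879, 0.1647]
force: [-0.5, 0.2, -6.2]
gripper_force: 45.1
tcp_pos: [0.4479, -0.0879, 0.1633]
force: [0.1, 0.1, -6.4]
gripper_force: 45.1
```

```bash
python3 -m creep '[{"slide":[0,0,0.1],"angular":[0,0,0],"claw":0},{"slide":[0,0,0],"angular":[0,0,0],"claw":0}]' | grep -E "pos|force:"
python3 -m creep '[{"slide":[0,0,0.1],"angular":[0,0,0],"claw":0},{"slide":[0,0,0],"angular":[0,0,0],"claw":0}]' | grep -E "pos|force:"
python3 -m creep '[{"slide":[0,0,0.1],"angular":[0,0,0],"claw":0},{"slide":[0,0,0],"angular":[0,0,0],"claw":0}]' | grep -E "pos|force:"
```

```text
tcp_pos: [0.4479, -0.088, 0.1624]
force: [-1.0, 0.3, -5.2]
gripper_force: 45.1
tcp_pos: [0.4479, -0.088, 0.1614]
force: [0.5, 0.0, -5.1]
gripper_force: 45.1
tcp_pos: [0.4481, -0.0881, 0.1608]
force: [0.1, 0.6, -2.7]
gripper_force: 45.4
```

```bash
python3 -m creep '[{"slide":[0,0,0.05],"angular":[0,0,0],"claw":0.42},{"slide":[0,0,0],"angular":[0,0,0],"claw":0.43},{"slide":[0,0,0],"angular":[0,0,0],"claw":0.44},{"slide":[0,0,0],"angular":[0,0,0],"claw":0.45},{"slide":[0,0,0],"angular":[0,0,0],"claw":0.5},{"slide":[0,0,0],"angular":[0,0,0],"claw":0.6},{"slide":[0,0,0],"angular":[0,0,0],"claw":0.65},{"slide":[0,0,0],"angular":[0,0,0],"claw":0.65},{"slide":[0,0,-0.5],"angular":[0,0,0],"claw":0.65},{"slide":[0,0,-1],"angular":[0,0,0],"claw":0.65}]'
python3 -m creep '[{"slide":[0,0,-1.05],"angular":[0,0,0],"claw":0.65},{"slide":[0,0,0],"angular":[0,0,0],"claw":0.65}]' | grep -E "pos|force:"
python3 est.py
```

```text
t: 19.42
tcp_pos: [0.4472, -0.0876, 0.1745]
tool_rot: [0.994, 0.114, -0.001, -0.001]
force: [0.5, -0.2, 0.1]
finger_gap: 0.827
gripper_force: 0.0
tcp_pos: [0.4494, -0.0886, 0.1873]
force: [-0.6, -1.4, 0.7]
gripper_force: 0.0
t 19.68 board [-116.2   33.4] z 185.9 yaw-A -0.000 zax [ 0.001 -0.001 -1.   ] F [-0.3 -1.3  0.1] gap 0.827 gf 0.0 q [-0.44  0.32  1.86  0.    0.96  0.9 ]
scene box [273.5 302.5 150.5 162.5] wrist box [252.5 382.5 231.5 351.5]
sw edge x -79.5 tilt 91.3 deg y 33.6 [-3.3  1.8  2.5  1.5 -3.4  1.9 -0.7  3.3]
scene box [273.5 302.5 150.5 162.5] wrist box [252.5 382.5 231.5 351.5]
s edge x -86.4 tilt 90.5 deg y 34.3 [-2.4  2.4  0.  -0.3]
```

```bash
python3 -m creep '[{"slide":[0,0,0],"angular":[0,0,0],"claw":0.4},{"slide":[0,0,0],"angular":[0,0,0],"claw":0},{"slide":[0,0,0],"angular":[0,0,0],"claw":0},{"slide":[0,0,0],"angular":[0,0,0],"claw":0},{"slide":[0,0,0],"angular":[0,0,0],"claw":0},{"slide":[0,0,-0.5],"angular":[0,0,0],"claw":0},{"slide":[0.6,0,-0.7],"angular":[0,0,0],"claw":0},{"slide":[1.4,0,0],"angular":[0,0,0],"claw":0},{"slide":[1.6,0,0],"angular":[0,0,0],"claw":0},{"slide":[1.4,0,0],"angular":[0,0,0],"claw":0}]' 40
python3 -m creep '[{"slide":[0.6,0,0],"angular":[0,0,0],"claw":0},{"slide":[0,0,0],"angular":[0,-0.07,0],"claw":0},{"slide":[0,0,0],"angular":[0,-0.1,0],"claw":0},{"slide":[0,0,0],"angular":[0,-0.1,0],"claw":0},{"slide":[0,0,0],"angular":[0,-0.1,0],"claw":0},{"slide":[0,0,0],"angular":[0,-0.05,0],"claw":0},{"slide":[0,0,0],"angular":[0,0,0],"claw":0}]'
python3 est.py
```

```text
t: 20.52
tcp_pos: [0.4984, -0.0767, 0.1986]
tool_rot: [0.994, 0.113, 0.001, 0.0]
force: [0.1, 0.6, 0.7]
finger_gap: 0.496
gripper_force: 0.0
t: 21.1
tcp_pos: [0.5043, -0.0748, 0.1962]
tool_rot: [0.972, 0.112, -0.208, 0.024]
force: [0.1, -0.9, -0.7]
finger_gap: 0.502
gripper_force: 0.0
t 21.20 board [-60.5  33.9] z 197.2 yaw-A 0.001 zax [-0.397 -0.092 -0.913] F [ 0.1  0.8 -0.6] gap 0.498 gf 0.0 q [-0.25  0.57  1.44 -0.19  1.51  1.14]
scene box [330.5 339.5 271.5 290.5] wrist box [269.5 365.5 333.5 386.5]
sw edge x -388.5 tilt -79.2 deg y 126.4 [-30.6  -2.  -52.9 -73.7 -13.  -42.5 -47.5 -62.3]
scene box [330.5 339.5 271.5 290.5] wrist box [269.5 365.5 333.5 386.5]
s edge x -196.6 tilt -27.8 deg y 123.7 [-21.1  21.    4.6  -6.4]
```

```bash
python3 -m creep '[{"slide":[-0.4,0,-1],"angular":[0,0.1,0],"claw":0.65},{"slide":[0,0,-0.5],"angular":[0,0.1,0],"claw":0.65},{"slide":[0,0,0],"angular":[0,0.1,0],"claw":0.65},{"slide":[0,0,0],"angular":[0,0.1,0],"claw":0.65},{"slide":[-1.5,0,0],"angular":[0,0.02,0],"claw":0.65},{"slide":[-2,0,0],"angular":[0,0,0],"claw":0.65},{"slide":[-1.5,0,0],"angular":[0,0,0],"claw":0.65},{"slide":[0,0,0],"angular":[0,0,0],"claw":0.65},{"slide":[0,0,0],"angular":[0,0,0],"claw":0.65}]' 40
python3 est.py
```

```text
t: 21.95
tcp_pos: [0.4548, -0.0863, 0.2142]
tool_rot: [0.994, 0.113, 0.001, 0.0]
force: [1.3, 0.6, 0.4]
finger_gap: 0.826
gripper_force: 0.0
t 22.05 board [-107.9   33.2] z 214.0 yaw-A -0.001 zax [ 0.002 -0.001 -1.   ] F [ 0.5 -0.5  0.8] gap 0.829 gf 0.0 q [-0.43  0.29  1.81  0.    1.04  0.91]
scene box [273.5 302.5 150.5 162.5] wrist box [262.5 372.5 233.5 337.5]
sw edge x -81.6 tilt 91.1 deg y 34.2 [-2.7  2.3  1.7  0.9 -2.8  2.4 -0.7  2.7]
scene box [273.5 302.5 150.5 162.5] wrist box [262.5 372.5 233.5 337.5]
s edge x -86.4 tilt 90.5 deg y 34.3 [-2.4  2.4  0.  -0.3]
```

```bash
python3 -m creep '[{"slide":[-0.5,0,1],"angular":[0,0,0],"claw":0.65},{"slide":[0,0,1.8],"angular":[0,0,0],"claw":0.65},{"slide":[0,0,1.6],"angular":[0,0,0],"claw":0.65},{"slide":[0,0,0.5],"angular":[0,0,0],"claw":0.65},{"slide":[0,0,0],"angular":[0,0,0],"claw":0.4},{"slide":[0,0,0],"angular":[0,0,0],"claw":0.2},{"slide":[0,0,0],"angular":[0,0,0],"claw":0},{"slide":[0,0,0],"angular":[0,0,0],"claw":0},{"slide":[0,0,0],"angular":[0,0,0],"claw":0}]' 40
python3 -c "from h import *;here()"
```

```text
t: 22.8
tcp_pos: [0.4508, -0.0872, 0.1644]
tool_rot: [0.994, 0.114, -0.0, -0.0]
force: [-0.5, 0.4, -5.1]
finger_gap: 0.705
gripper_force: 44.4
t 22.80 board [-113.5   33.8] z 164.4 yaw-A -0.000 zax [-0.  0. -1.] F [-0.5  0.4 -5.1] gap 0.705 gf 44.4 q [-0.44  0.36  1.88  0.    0.9   0.91]
```

```bash
python3 -m creep '[{"slide":[0,0,-0.6],"angular":[0,0,0],"claw":0},{"slide":[0.8,0,-0.6],"angular":[0,0,0],"claw":0},{"slide":[1.7,0,0],"angular":[0,0,0],"claw":0},{"slide":[1.6,0,0],"angular":[0,0,0],"claw":0},{"slide":[0.8,0,0],"angular":[0,-0.05,0],"claw":0},{"slide":[0,0,0],"angular":[0,-0.1,0],"claw":0},{"slide":[0,0,0],"angular":[0,-0.1,0],"claw":0},{"slide":[0,0,0],"angular":[0,-0.1,0],"claw":0},{"slide":[0,0,0],"angular":[0,-0.07,0],"claw":0},{"slide":[0,0,0],"angular":[0,0,0],"claw":0}]' 40
python3 -m creep '[{"slide":[0.16,0,0.36],"angular":[0,0,0],"claw":0},{"slide":[0.16,0,0.36],"angular":[0,0,0],"claw":0},{"slide":[0,0,0],"angular":[0,0,0],"claw":0}]' 
python3 est.py
```

```text
t: 23.63
tcp_pos: [0.5027, -0.0755, 0.1749]
tool_rot: [0.972, 0.112, -0.205, 0.024]
force: [1.3, -0.0, -6.2]
finger_gap: 0.705
gripper_force: 45.4
t: 23.88
tcp_pos: [0.4976, -0.0761, 0.168]
tool_rot: [0.972, 0.111, -0.207, 0.023]
force: [0.0, 0.6, -6.4]
finger_gap: 0.708
gripper_force: 45.4
t 23.98 board [-65.3  33.6] z 168.8 yaw-A -0.001 zax [-0.397 -0.092 -0.913] F [ 0.5 -0.2 -5.2] gap 0.708 gf 45.4 q [-0.25  0.6   1.48 -0.19  1.44  1.15]
scene box [272.5 304.5 159.5 181.5] wrist box [243.5 381.5 254.5 384.5]
sw edge x -89.7 tilt 68.0 deg y 35.8 [-0.7  1.8 -0.9  3.2 -4.3  5.2  1.1  3.6]
scene box [272.5 304.5 159.5 181.5] wrist box [243.5 381.5 254.5 384.5]
s edge x -72.3 tilt 72.7 deg y 35.4 [-1.4  1.4 -0.2  0. ]
```

```bash
python3 -m creep '[{"slide":[0.08,0,0.18],"angular":[0,0,0],"claw":0},{"slide":[0,0,0],"angular":[0,0,0],"claw":0}]' | grep -E "pos|force:"
python3 -m creep '[{"slide":[0.05,0,0.11],"angular":[0,0,0],"claw":0},{"slide":[0,0,0],"angular":[0,0,0],"claw":0}]' | grep -E "pos|force:"
python3 -m creep '[{"slide":[0.05,0,0.11],"angular":[0,0,0],"claw":0.3},{"slide":[0,0,0],"angular":[0,0,0],"claw":0.42},{"slide":[0,0,0],"angular":[0,0,0],"claw":0.42}]' 20 | grep -E "pos|force:"
python3 arc.py 17.5 76.5 10.2 20 .398 .917
```

```text
tcp_pos: [0.4984, -0.0764, 0.1666]
force: [0.1, -0.4, -6.5]
gripper_force: 45.4
tcp_pos: [0.4986, -0.0764, 0.1655]
force: [1.1, -0.2, -4.0]
gripper_force: 45.5
tcp_pos: [0.4992, -0.0763, 0.1649]
force: [1.4, 0.3, 2.6]
gripper_force: 31.3
[1.0, -0.15] [1.01, -0.08] [1.01, -0.03] [1.01, 0.03] [1.01, 0.08] [1.0, 0.15] [0.99, 0.2] [0.98, 0.26] [0.96, 0.32] [0.94, 0.37] [0.92, 0.42] [0.9, 0.48] [0.86, 0.53] [0.83, 0.58] [0.8, 0.62] [0.75, 0.67] [0.72, 0.71] [0.68, 0.76] [0.63, 0.79] [0.59, 0.82]
```

```bash
python3 -m creep '[{"slide":[0.5,0,-0.08],"angular":[0,0,0],"claw":0.432},{"slide":[0.5,0,-0.07],"angular":[0,0,0],"claw":0.432},{"slide":[1.01,0,-0.08],"angular":[0,0,0],"claw":0.432},{"slide":[1.01,0,-0.03],"angular":[0,0,0],"claw":0.432},{"slide":[1.01,0,0.03],"angular":[0,0,0],"claw":0.432},{"slide":[1.01,0,0.08],"angular":[0,0,0],"claw":0.432},{"slide":[1,0,0.15],"angular":[0,0,0],"claw":0.432},{"slide":[0.99,0,0.2],"angular":[0,0,0],"claw":0.432},{"slide":[0.98,0,0.26],"angular":[0,0,0],"claw":0.432},{"slide":[0,0,0],"angular":[0,0,0],"claw":0.432}]' 20
python3 est.py
python3 -m creep '[{"slide":[0.96,0,0.32],"angular":[0,0,0],"claw":0.432},{"slide":[0.94,0,0.37],"angular":[0,0,0],"claw":0.432},{"slide":[0.92,0,0.42],"angular":[0,0,0],"claw":0.432},{"slide":[0.9,0,0.48],"angular":[0,0,0],"claw":0.432},{"slide":[0.86,0,0.53],"angular":[0,0,0],"claw":0.432},{"slide":[0.83,0,0.58],"angular":[0,0,0],"claw":0.432},{"slide":[0.8,0,0.62],"angular":[0,0,0],"claw":0.432},{"slide":[0,0,0],"angular":[0,0,0],"claw":0.432}]' 20
python3 est.py
```

```text
t: 25.4
tcp_pos: [0.5715, -0.0597, 0.1258]
tool_rot: [0.972, 0.112, -0.205, 0.024]
force: [5.3, 1.9, 6.4]
finger_gap: 0.717
gripper_force: 20.3
t 25.50 board [ 9.3 33.3] z 126.6 yaw-A 0.000 zax [-0.394 -0.092 -0.915] F [5.4 1.  5. ] gap 0.715 gf 20.2 q [-0.2   0.74  1.31 -0.17  1.47  1.19]
scene box [272.5 305.5 193.5 225.5] wrist box [243.5 393.5 249.5 380.5]
sw edge x -107.0 tilt 35.7 deg y 33.9 [-2.6  0.5  3.   7.5 -1.  -1.1  0.7  9.4]
scene box [272.5 305.5 193.5 225.5] wrist box [243.5 393.5 249.5 380.5]
s edge x -183.4 tilt 25.6 deg y 34.1 [ 0.5 -0.5 -0.4  0.5]
t: 26.17
tcp_pos: [0.6107, -0.0499, 0.0682]
tool_rot: [0.972, 0.112, -0.207, 0.023]
force: [3.0, 0.3, 0.8]
finger_gap: 0.719
gripper_force: 21.7
t 26.27 board [49.6 33.9] z 69.5 yaw-A 0.001 zax [-0.399 -0.092 -0.912] F [ 2.6  1.2 -0.7] gap 0.717 gf 21.6 q [-0.18  0.86  1.22 -0.16  1.46  1.22]
scene box [274.5 306.5 235.5 266.5] wrist box [241.5 393.5 252.5 392.5]
sw edge x -102.7 tilt 13.7 deg y 34.8 [-3.9  1.8  0.1  3.9 -1.2 -0.8  2.3  1.3]
scene box [274.5 306.5 235.5 266.5] wrist box [241.5 393.5 252.5 392.5]
s edge x -141.8 tilt 7.5 deg y 35.3 [-1.5  1.5  0.6 -0.8]
```

```bash
python3 -m creep '[{"slide":[0.38,0,0.34],"angular":[0,0,0],"claw":0.432},{"slide":[0.37,0,0.33],"angular":[0,0,0],"claw":0.432},{"slide":[0.36,0,0.36],"angular":[0,0,0],"claw":0.432},{"slide":[0.36,0,0.35],"angular":[0,0,0],"claw":0.432},{"slide":[0.34,0,0.38],"angular":[0,0,0],"claw":0.432},{"slide":[0.34,0,0.38],"angular":[0,0,0],"claw":0.432},{"slide":[0.32,0,0.4],"angular":[0,0,0],"claw":0.432},{"slide":[0,0,0],"angular":[0,0,0],"claw":0.432}]' 20
python3 est.py
```

```text
t: 26.93
tcp_pos: [0.622, -0.0475, 0.0369]
tool_rot: [0.972, 0.111, -0.207, 0.024]
force: [4.1, 0.7, -1.4]
finger_gap: 0.716
gripper_force: 21.3
t 27.03 board [61.9 33.7] z 37.9 yaw-A -0.000 zax [-0.398 -0.092 -0.913] F [ 1.1  0.4 -1.1] gap 0.719 gf 21.3 q [-0.17  0.91  1.19 -0.16  1.43  1.23]
scene box [274.5 306.5 255.5 283.5] wrist box [241.5 393.5 258.5 384.5]
sw edge x -101.9 tilt 3.0 deg y 34.3 [-3.2  2.   0.7  3.5 -0.7 -0.4  2.6  1.3]
scene box [274.5 306.5 255.5 283.5] wrist box [241.5 393.5 258.5 384.5]
s edge x -126.3 tilt -1.1 deg y 34.5 [-1.7  1.7  0.6 -0.7]
```

```bash
python3 -m creep '[{"slide":[0.08,0,0.18],"angular":[0,0,0],"claw":0.432},{"slide":[0.08,0,0.18],"angular":[0,0,0],"claw":0.432},{"slide":[0.08,0,0.18],"angular":[0,0,0],"claw":0.432},{"slide":[0,0,0],"angular":[0,0,0],"claw":0.432}]' 20| grep -E "pos|force:"
python3 -m creep '[{"slide":[0.08,0,0.18],"angular":[0,0,0],"claw":0.432},{"slide":[0,0,0],"angular":[0,0,0],"claw":0.432}]' | grep -E "pos|force:"
python3 -m creep '[{"slide":[0.05,0,0.11],"angular":[0,0,0],"claw":0.432},{"slide":[0,0,0],"angular":[0,0,0],"claw":0.432}]' | grep -E "pos|force:"
python3 -m creep '[{"slide":[0.05,0,0.11],"angular":[0,0,0],"claw":0.432},{"slide":[0,0,0],"angular":[0,0,0],"claw":0.432}]' | grep -E "pos|force:"
python3 est.py
```

```text
tcp_pos: [0.6219, -0.0477, 0.0321]
force: [2.5, 0.8, -1.0]
gripper_force: 21.4
tcp_pos: [0.6219, -0.0477, 0.0301]
force: [2.7, 0.2, -1.2]
gripper_force: 21.3
tcp_pos: [0.6219, -0.0477, 0.029]
force: [3.1, 0.8, -1.5]
gripper_force: 21.3
tcp_pos: [0.6219, -0.0476, 0.0278]
force: [2.8, 1.0, -1.3]
gripper_force: 21.3
t 27.97 board [62.  33.6] z 27.9 yaw-A -0.000 zax [-0.397 -0.092 -0.913] F [ 2.5  0.6 -1.4] gap 0.718 gf 21.3 q [-0.17  0.92  1.2  -0.16  1.41  1.23]
scene box [274.5 306.5 260.5 287.5] wrist box [241.5 393.5 260.5 381.5]
sw edge x -103.6 tilt -0.1 deg y 34.1 [-2.9  2.   0.8  3.  -0.7 -0.3  2.4  1.1]
scene box [274.5 306.5 260.5 287.5] wrist box [241.5 393.5 260.5 381.5]
s edge x -123.1 tilt -3.4 deg y 34.3 [-1.7  1.7  0.6 -0.7]
```

```bash

python3 -m creep '[{"slide":[0.05,0,0.11],"angular":[0,0,0],"claw":0.432},{"slide":[0,0,0],"angular":[0,0,0],"claw":0.432}]' | grep -E "pos|force:"
python3 -m creep '[{"slide":[0.05,0,0.11],"angular":[0,0,0],"claw":0.432},{"slide":[0,0,0],"angular":[0,0,0],"claw":0.432}]' | grep -E "pos|force:"
python3 -m creep '[{"slide":[0.05,0,0.11],"angular":[0,0,0],"claw":0.432},{"slide":[0,0,0],"angular":[0,0,0],"claw":0.432}]' | grep -E "pos|force:"
python3 -m creep '[{"slide":[0.05,0,0.11],"angular":[0,0,0],"claw":0.432},{"slide":[0,0,0],"angular":[0,0,0],"claw":0.432}]' | grep -E "pos|force:"
```

```text
tcp_pos: [0.6219, -0.0476, 0.0266]
force: [3.0, 0.6, -1.6]
gripper_force: 21.3
tcp_pos: [0.6219, -0.0476, 0.0253]
force: [2.7, 0.1, -1.4]
gripper_force: 21.3
tcp_pos: [0.6218, -0.0476, 0.0241]
force: [2.9, -0.2, -2.2]
gripper_force: 21.3
tcp_pos: [0.6219, -0.0476, 0.0229]
force: [3.4, 0.3, -1.7]
gripper_force: 21.3
```

```bash
python3 est.py
python3 -m creep '[{"slide":[0.08,0,0.18],"angular":[0,0,0],"claw":0.432},{"slide":[0,0,0],"angular":[0,0,0],"claw":0.432}]' | grep -E "pos|force:"
python3 est.py
```

```text
t 28.73 board [62.  33.6] z 23.0 yaw-A -0.000 zax [-0.398 -0.092 -0.913] F [ 2.2  0.4 -1.3] gap 0.718 gf 21.3 q [-0.17  0.93  1.2  -0.16  1.41  1.23]
scene box [275.5 306.5 263.5 289.5] wrist box [242.5 393.5 261.5 379.5]
sw edge x -105.3 tilt -1.9 deg y 34.3 [-4.3  2.3  0.5  3.  -1.1 -0.9  2.5  0.7]
scene box [275.5 306.5 263.5 289.5] wrist box [242.5 393.5 261.5 379.5]
s edge x -127.3 tilt -5.9 deg y 35.0 [-2.4  2.4  0.8 -1. ]
tcp_pos: [0.6221, -0.0476, 0.0213]
force: [3.6, 0.3, -0.7]
gripper_force: 21.2
t 29.00 board [62.4 33.6] z 21.3 yaw-A -0.000 zax [-0.397 -0.092 -0.913] F [ 3.1  0.8 -0. ] gap 0.719 gf 21.2 q [-0.17  0.93  1.2  -0.16  1.4   1.23]
scene box [275.5 306.5 264.5 290.5] wrist box [241.5 393.5 261.5 379.5]
sw edge x -104.2 tilt -2.3 deg y 34.4 [-4.2  2.4  0.3  2.6 -1.  -0.7  2.3  0.5]
scene box [275.5 306.5 264.5 290.5] wrist box [241.5 393.5 261.5 379.5]
s edge x -124.7 tilt -6.1 deg y 34.9 [-2.5  2.5  0.8 -1. ]
```

```bash

python3 -m creep '[{"slide":[0.05,0,0.11],"angular":[0,0,0],"claw":0.432},{"slide":[0,0,0],"angular":[0,0,0],"claw":0.432}]' | grep -E "pos|force:"
python3 -m creep '[{"slide":[0.04,0,0.09],"angular":[0,0,0],"claw":0.432},{"slide":[0,0,0],"angular":[0,0,0],"claw":0.432}]' | grep -E "pos|force:"
python3 -c "
from h import *; cv2.imwrite('pics/s6.png',viewer.snapshot('scene')[170:345,220:420])"
```

```text
tcp_pos: [0.6222, -0.0476, 0.0213]
force: [1.6, 1.0, 5.0]
gripper_force: 21.6
tcp_pos: [0.6221, -0.0476, 0.0212]
force: [2.9, 1.4, 8.1]
gripper_force: 21.8
```

```bash

python3 -m creep '[{"slide":[-0.02,0,-0.05],"angular":[0,0,0],"claw":0.44},{"slide":[0,0,0],"angular":[0,0,0],"claw":0.45},{"slide":[0,0,0],"angular":[0,0,0],"claw":0.48},{"slide":[0,0,0],"angular":[0,0,0],"claw":0.55},{"slide":[0,0,0],"angular":[0,0,0],"claw":0.6},{"slide":[0,0,0],"angular":[0,0,0],"claw":0.6},{"slide":[0,0,-1],"angular":[0,0,0],"claw":0.6},{"slide":[0,0,-2],"angular":[0,0,0],"claw":0.6},{"slide":[0,0,-3],"angular":[0,0,0],"claw":0.6},{"slide":[0,0,-3],"angular":[0,0,0],"claw":0.6}]'
python3 -m creep '[{"slide":[0,0,-3],"angular":[0,0.1,0],"claw":1},{"slide":[0,0,-3],"angular":[0,0.1,0],"claw":1},{"slide":[0,0,-2],"angular":[0,0.1,0],"claw":1},{"slide":[0,0,0],"angular":[0,0.12,0],"claw":1},{"slide":[0,0,0],"angular":[0,0,0],"claw":1}]'
python3 - <<'E'
from h import *
here(); cv2.imwrite('pics/wraw.png',viewer.snapshot('wrist')); b=viewer.snapshot('top'); cv2.imwrite('pics/t7raw.png',b); a=viewer.snapshot('scene'); cv2.imwrite('pics/s7raw.png',a)
cv2.imwrite('pics/v10.png',np.hstack([cv2.resize(a[190:340,160:400],(640,400))[:, :400], cv2.resize(b[155:335,268:448],(400,400))]))
E
```

```text
t: 30.22
tcp_pos: [0.6574, -0.0392, 0.1023]
tool_rot: [0.971, 0.111, -0.208, 0.023]
force: [0.5, -1.0, -0.1]
finger_gap: 0.801
gripper_force: 0.0
t: 30.63
tcp_pos: [0.6772, -0.0332, 0.1788]
tool_rot: [0.994, 0.113, -0.001, -0.001]
force: [-2.3, -0.2, -1.2]
finger_gap: 1.003
gripper_force: 0.0
t 30.63 board [119.2  35.1] z 178.8 yaw-A -0.001 zax [-0.003  0.001 -1.   ] F [-2.3 -0.2 -1.2] gap 1.003 gf 0.0 q [-0.21  0.62  1.31  0.    1.21  1.13]
```

```bash

python3 -m creep '[{"slide":[-1.38,3.05,0],"angular":[0,0,0],"claw":1},{"slide":[-1.38,3.05,0],"angular":[0,0,0],"claw":1},{"slide":[-1.38,3.05,0],"angular":[0,0,0],"claw":1},{"slide":[-1.38,3.05,0],"angular":[0,0,0],"claw":1},{"slide":[-1.38,3.05,0],"angular":[0,0,0],"claw":1},{"slide":[-1.4,3.05,0],"angular":[0,0,0],"claw":1},{"slide":[0,0,0],"angular":[0,0,-0.12],"claw":1},{"slide":[0,0,0],"angular":[0,0,-0.12],"claw":1},{"slide":[0,0,0],"angular":[0,0,-0.12],"claw":1},{"slide":[0,0,0],"angular":[0,0,-0.12],"claw":1}]'
python3 -m creep '[{"slide":[0,0,0],"angular":[0,0,-0.12],"claw":1},{"slide":[0,0,0],"angular":[0,0,-0.12],"claw":1},{"slide":[0,0,0],"angular":[0,0,-0.12],"claw":1},{"slide":[0,0,0],"angular":[0,0,-0.12],"claw":1},{"slide":[0,0,0],"angular":[0,0,-0.12],"claw":1},{"slide":[0,0,0],"angular":[0,0,-0.12],"claw":1},{"slide":[0,0,0],"angular":[0,0,-0.12],"claw":1},{"slide":[0,0,0],"angular":[0,0,-0.12],"claw":1},{"slide":[0,0,0],"angular":[0,0,-0.13],"claw":1},{"slide":[0,0,0],"angular":[0,0,0],"claw":1}]'
python3 - <<'E'
from h import *
here(); w=viewer.snapshot('wrist'); b=viewer.snapshot('top'); cv2.imwrite('pics/t7raw.png',b)
cv2.imwrite('pics/w7raw.png',w)
cv2.imwrite('pics/v10.png',np.hstack([w[:,90:570][:, :480], cv2.resize(b[155:335,268:378],(300,480))]))
E
```

```text
t: 31.62
tcp_pos: [0.6452, -0.2315, 0.1758]
tool_rot: [0.937, 0.349, -0.001, -0.0]
force: [0.4, -0.1, 0.5]
finger_gap: 0.999
gripper_force: 0.0
t: 32.45
tcp_pos: [0.6453, -0.2309, 0.1759]
tool_rot: [0.623, 0.782, -0.0, -0.001]
force: [0.1, 0.1, -0.0]
finger_gap: 1.0
gripper_force: 0.0
t 32.45 board [  43.5 -150.2] z 175.9 yaw-A 1.568 zax [-0.001  0.    -1.   ] F [ 0.1  0.1 -0. ] gap 1.000 gf 0.0 q [-0.51  0.64  1.29 -0.    1.22 -0.73]
```

View pics/v10.png

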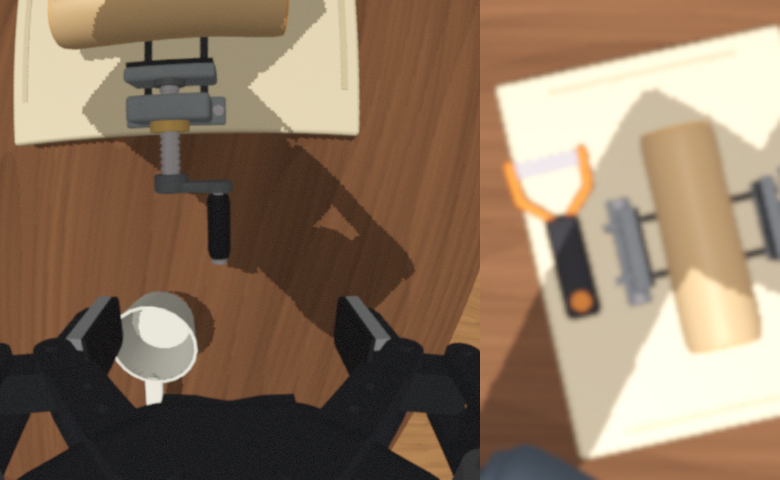

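The squash lies flat between the jaws and parallel to them, its middle level with theirs. The crank's grip is at about (219,226) in the left panel, wrist pixel (309,226).

```bash
python3 - <<'E'
from h import *
c=viewer.calibration('wrist'); s=manip.sense(); T=np.eye(4); T[:3,:3]=R.from_quat(s['tool_rot']).as_matrix(); T[:3,3]=s['tcp_pos']; T=T@c['tool_from_camera']
f=240/np.tan(np.radians(c['fov_y']/2))
def ray(u,v,z):
    x,y=u-c['cx'],v-c['cy']; r=np.hypot(x,y); a=r/f; d=T[:3,:3]@np.array([np.sin(a)*x/r,-np.sin(a)*y/r,-np.cos(a)]); o=T[:3,3]; return w2b(o+d*(z-o[2])/d[2])
for z in (.068,.071,.074): print(z,'mid',ray(309,226,z),'base',ray(309,194,z),'tip',ray(309,262,z))
print('hub',ray(261,184,.068),'cup rim c',ray(246,343,.055))
E
```

```text
0.068 mid [  36.6 -146.4] base [  37.  -121.4] tip [  36.2 -175.7]
0.071 mid [  36.7 -145.7] base [  37. -121.] tip [  36.3 -174.7]
0.074 mid [  36.8 -145.1] base [  37.1 -120.6] tip [  36.4 -173.7]
hub [   0.4 -113.1] cup rim c [ -23.6 -258.3]
```

```bash

python3 -m creep '[{"slide":[0.25,-0.7,2],"angular":[0,0,0],"claw":1},{"slide":[0,0,3],"angular":[0,0,0],"claw":1},{"slide":[0,0,3],"angular":[0,0,0],"claw":0.6},{"slide":[0,0,3],"angular":[0,0,0],"claw":0.2},{"slide":[0,0,1.8],"angular":[0,0,0],"claw":0},{"slide":[0,0,0],"angular":[0,0,0],"claw":-0.3},{"slide":[0,0,0],"angular":[0,0,0],"claw":-0.8},{"slide":[0,0,0],"angular":[0,0,0],"claw":-0.8},{"slide":[0,0,0],"angular":[0,0,0],"claw":-0.8},{"slide":[0,0,0],"angular":[0,0,0],"claw":-0.8}]' 25
python3 - <<'E'
from h import *
here()
q=1.5+.35*np.arange(0,41); P=np.c_[3.6*np.sin(q),-3.6*np.cos(q)]; acc=P[0].copy()
for i in range(1,41):
    d=np.round(P[i]-acc,2); acc+=d; print(round(q[i],2),[0.09,*d.tolist()])
E
```

```text
t: 33.38
tcp_pos: [0.6376, -0.2303, 0.0511]
tool_rot: [0.625, 0.781, 0.0, 0.002]
force: [1.2, 0.6, -0.4]
finger_gap: 0.1
gripper_force: 0.0
t 33.38 board [  36.1 -147.9] z 51.1 yaw-A 1.565 zax [ 0.003 -0.002 -1.   ] F [ 1.2  0.6 -0.4] gap 0.100 gf 0.0 q [-0.51  0.77  1.4  -0.    0.96 -0.73]
1.85 [0.09, -0.13, 1.25]
2.2 [0.09, -0.55, 1.12]
2.55 [0.09, -0.9, 0.87]
2.9 [0.09, -1.15, 0.51]
3.25 [0.09, -1.25, 0.08]
3.6 [0.09, -1.2, -0.35]
3.95 [0.09, -1.01, -0.74]
4.3 [0.09, -0.7, -1.04]
4.65 [0.09, -0.29, -1.22]
5.0 [0.09, 0.14, -1.25]
5.35 [0.09, 0.56, -1.12]
5.7 [0.09, 0.91, -0.86]
6.05 [0.09, 1.15, -0.5]
6.4 [0.09, 1.25, -0.07]
6.75 [0.09, 1.2, 0.36]
7.1 [0.09, 1.0, 0.75]
7.45 [0.09, 0.69, 1.05]
7.8 [0.09, 0.28, 1.22]
8.15 [0.09, -0.15, 1.24]
8.5 [0.09, -0.57, 1.12]
8.85 [0.09, -0.91, 0.86]
9.2 [0.09, -1.16, 0.48]
9.55 [0.09, -1.25, 0.07]
9.9 [0.09, -1.2, -0.37]
10.25 [0.09, -1.0, -0.76]
10.6 [0.09, -0.67, -1.06]
10.95 [0.09, -0.28, -1.22]
11.3 [0.09, 0.16, -1.24]
11.65 [0.09, 0.58, -1.12]
12.0 [0.09, 0.93, -0.84]
12.35 [0.09, 1.16, -0.48]
12.7 [0.09, 1.25, -0.05]
13.05 [0.09, 1.19, 0.38]
13.4 [0.09, 0.99, 0.76]
13.75 [0.09, 0.67, 1.07]
14.1 [0.09, 0.27, 1.22]
14.45 [0.09, -0.18, 1.24]
14.8 [0.09, -0.58, 1.11]
15.15 [0.09, -0.93, 0.84]
15.5 [0.09, -1.17, 0.47]
```

```bash

python3 -m creep '[{"slide":[0,0,0],"angular":[0,0,0],"claw":0.2},{"slide":[0,0,0],"angular":[0,0,0],"claw":0.2},{"slide":[0,0,0],"angular":[0,0,0],"claw":0.2},{"slide":[0,0,0.8],"angular":[0,0,0],"claw":0.2},{"slide":[0,0,0.7],"angular":[0,0,0],"claw":0.2},{"slide":[0,0,0],"angular":[0,0,0],"claw":-0.3},{"slide":[0,0,0],"angular":[0,0,0],"claw":-0.8},{"slide":[0,0,0],"angular":[0,0,0],"claw":-0.8},{"slide":[0,0,0],"angular":[0,0,0],"claw":-0.8},{"slide":[0,0,0],"angular":[0,0,0],"claw":-0.8}]' 25
python3 -c "from h import *;here()"
```

```text
t: 34.22
tcp_pos: [0.637, -0.2293, 0.034]
tool_rot: [0.624, 0.781, 0.0, 0.001]
force: [3.1, 1.6, -4.1]
finger_gap: 0.193
gripper_force: 26.0
t 34.22 board [  35.7 -146.8] z 34.0 yaw-A 1.565 zax [ 0.001  0.    -1.   ] F [ 3.1  1.6 -4.1] gap 0.193 gf 26.0 q [-0.51  0.8   1.41  0.    0.93 -0.73]
```

```bash

python3 -m creep '[{"slide":[0.09,-0.13,1.25],"angular":[0,0,0],"claw":-0.8},{"slide":[0.09,-0.55,1.12],"angular":[0,0,0],"claw":-0.8},{"slide":[0.09,-0.9,0.87],"angular":[0,0,0],"claw":-0.8},{"slide":[0.09,-1.15,0.51],"angular":[0,0,0],"claw":-0.8},{"slide":[0,0,0],"angular":[0,0,0],"claw":-0.8}]'
python3 -c "from h import *;here()"
```

```text
t: 34.63
tcp_pos: [0.6061, -0.2326, -0.0039]
tool_rot: [0.624, 0.781, -0.001, -0.001]
force: [-2.8, 0.9, 2.2]
finger_gap: 0.197
gripper_force: 26.6
t 34.63 board [   4.9 -143. ] z -3.9 yaw-A 1.566 zax [-0.004 -0.    -1.   ] F [-2.8  0.9  2.2] gap 0.197 gf 26.6 q [-0.54  0.82  1.5  -0.    0.83 -0.76]
```

```bash

python3 -m creep '[{"slide":[0.09,-1.25,0.08],"angular":[0,0,0],"claw":-0.8},{"slide":[0.09,-1.2,-0.35],"angular":[0,0,0],"claw":-0.8},{"slide":[0.09,-1.01,-0.74],"angular":[0,0,0],"claw":-0.8},{"slide":[0.09,-0.7,-1.04],"angular":[0,0,0],"claw":-0.8},{"slide":[0.09,-0.29,-1.22],"angular":[0,0,0],"claw":-0.8},{"slide":[0.09,0.14,-1.25],"angular":[0,0,0],"claw":-0.8},{"slide":[0.09,0.56,-1.12],"angular":[0,0,0],"claw":-0.8},{"slide":[0.09,0.91,-0.86],"angular":[0,0,0],"claw":-0.8},{"slide":[0.09,1.15,-0.5],"angular":[0,0,0],"claw":-0.8},{"slide":[0.09,1.25,-0.07],"angular":[0,0,0],"claw":-0.8}]'
python3 -c "from h import *;here()"
```

```text
t: 35.47
tcp_pos: [0.6008, -0.2252, 0.0679]
tool_rot: [0.624, 0.781, -0.002, -0.001]
force: [-1.8, -0.9, 1.9]
finger_gap: 0.197
gripper_force: 26.4
t 35.47 board [   1.4 -134.7] z 67.9 yaw-A 1.566 zax [-0.004 -0.002 -1.   ] F [-1.8 -0.9  1.9] gap 0.197 gf 26.4 q [-0.53  0.71  1.49 -0.    0.94 -0.75]
```

```bash

python3 -m creep '[{"slide":[0.09,1.2,0.36],"angular":[0,0,0],"claw":-0.8},{"slide":[0.09,1.0,0.75],"angular":[0,0,0],"claw":-0.8},{"slide":[0.09,0.69,1.05],"angular":[0,0,0],"claw":-0.8},{"slide":[0.09,0.28,1.22],"angular":[0,0,0],"claw":-0.8},{"slide":[0.09,-0.15,1.24],"angular":[0,0,0],"claw":-0.8},{"slide":[0.09,-0.57,1.12],"angular":[0,0,0],"claw":-0.8},{"slide":[0.09,-0.91,0.86],"angular":[0,0,0],"claw":-0.8},{"slide":[0.09,-1.16,0.48],"angular":[0,0,0],"claw":-0.8},{"slide":[0.09,-1.25,0.07],"angular":[0,0,0],"claw":-0.8},{"slide":[0.09,-1.2,-0.37],"angular":[0,0,0],"claw":-0.8}]'
python3 -c "from h import *;here()"
```

```text
t: 36.3
tcp_pos: [0.5819, -0.2204, -0.0009]
tool_rot: [0.625, 0.78, 0.001, 0.002]
force: [6.7, 3.1, 5.6]
finger_gap: 0.195
gripper_force: 26.9
t 36.30 board [ -15.9 -125.7] z -0.9 yaw-A 1.563 zax [ 0.005 -0.001 -1.   ] F [6.7 3.1 5.6] gap 0.195 gf 26.9 q [-0.54  0.79  1.58  0.    0.77 -0.76]
```

```bash

python3 -m creep '[{"slide":[0.09,-1.0,-0.76],"angular":[0,0,0],"claw":-0.8},{"slide":[0.09,-0.67,-1.06],"angular":[0,0,0],"claw":-0.8},{"slide":[0.09,-0.28,-1.22],"angular":[0,0,0],"claw":-0.8},{"slide":[0.09,0.16,-1.24],"angular":[0,0,0],"claw":-0.8},{"slide":[0.09,0.58,-1.12],"angular":[0,0,0],"claw":-0.8},{"slide":[0.09,0.93,-0.84],"angular":[0,0,0],"claw":-0.8},{"slide":[0,0,0],"angular":[0,0,0],"claw":-0.8}]'
python3 -c "from h import *;here()"
```

```text
t: 36.88
tcp_pos: [0.5774, -0.216, 0.0623]
tool_rot: [0.624, 0.781, -0.0, 0.001]
force: [0.4, -1.5, 3.9]
finger_gap: 0.196
gripper_force: 26.6
t 36.88 board [ -19.3 -120.3] z 62.3 yaw-A 1.565 zax [ 0.001 -0.002 -1.   ] F [ 0.4 -1.5  3.9] gap 0.196 gf 26.6 q [-0.54  0.69  1.57 -0.    0.88 -0.76]
```

```bash

python3 -m creep '[{"slide":[0.09,1.16,-0.48],"angular":[0,0,0],"claw":-0.8},{"slide":[0.09,1.25,-0.05],"angular":[0,0,0],"claw":-0.8},{"slide":[0.09,1.19,0.38],"angular":[0,0,0],"claw":-0.8},{"slide":[0.09,0.99,0.76],"angular":[0,0,0],"claw":-0.8},{"slide":[0,0,0],"angular":[0,0,0],"claw":-0.8}]' 40
python3 -c "from h import *;here()"
python3 -m creep '[{"slide":[0.04,0.37,0.5],"angular":[0,0,0],"claw":-0.8},{"slide":[0.04,0.3,0.57],"angular":[0,0,0],"claw":-0.8},{"slide":[0,0,0],"angular":[0,0,0],"claw":-0.8}]' 
python3 -c "from h import *;here()"
```

```text
t: 37.3
tcp_pos: [0.6223, -0.2016, 0.0545]
tool_rot: [0.624, 0.781, 0.001, 0.001]
force: [5.6, 1.2, 1.9]
finger_gap: 0.191
gripper_force: 41.9
t 37.30 board [  27.7 -116.5] z 54.5 yaw-A 1.565 zax [ 0.003 -0.    -1.   ] F [5.6 1.2 1.9] gap 0.191 gf 41.9 q [-0.48  0.74  1.47  0.    0.93 -0.71]
t: 37.55
tcp_pos: [0.6277, -0.1994, 0.044]
tool_rot: [0.625, 0.781, 0.001, 0.001]
force: [5.9, 0.4, -0.1]
finger_gap: 0.186
gripper_force: 41.9
t 37.55 board [  33.5 -115.6] z 44.0 yaw-A 1.564 zax [ 0.002  0.    -1.   ] F [ 5.9  0.4 -0.1] gap 0.186 gf 41.9 q [-0.48  0.76  1.46  0.    0.92 -0.7 ]
```

```bash

python3 -m creep '[{"slide":[0.03,0.13,0.4],"angular":[0,0,0],"claw":-0.8},{"slide":[0.03,0.1,0.41],"angular":[0,0,0],"claw":-0.8},{"slide":[0,0,0],"angular":[0,0,0],"claw":-0.8}]' | grep -E "pos|force:"
python3 -m creep '[{"slide":[0.03,0.04,0.41],"angular":[0,0,0],"claw":-0.8},{"slide":[0,0,0],"angular":[0,0,0],"claw":-0.8}]' | grep -E "pos|force:"
python3 -m creep '[{"slide":[0.02,-0.03,0.3],"angular":[0,0,0],"claw":-0.8},{"slide":[0,0,0],"angular":[0,0,0],"claw":-0.8}]' | grep -E "pos|force:"
python3 -c "from h import *;here()"
```

```text
tcp_pos: [0.6293, -0.1984, 0.0359]
force: [4.9, 0.1, -0.3]
gripper_force: 41.9
tcp_pos: [0.6295, -0.1981, 0.0318]
force: [4.9, 0.1, -0.7]
gripper_force: 41.9
tcp_pos: [0.6293, -0.198, 0.0291]
force: [5.2, 0.3, 0.6]
gripper_force: 41.9
t 38.13 board [  35.3 -114.6] z 29.1 yaw-A 1.564 zax [ 0.001 -0.    -1.   ] F [5.2 0.3 0.6] gap 0.188 gf 41.9 q [-0.47  0.78  1.46  0.    0.89 -0.7 ]
```

```bash

python3 -m creep '[{"slide":[0.02,-0.06,0.3],"angular":[0,0,0],"claw":-0.8},{"slide":[0,0,0],"angular":[0,0,0],"claw":-0.8}]' | grep -E "pos|force:"
python3 -m creep '[{"slide":[0.02,-0.08,0.3],"angular":[0,0,0],"claw":-0.8},{"slide":[0,0,0],"angular":[0,0,0],"claw":-0.8}]' | grep -E "pos|force:"
python3 -m creep '[{"slide":[0.02,-0.1,0.28],"angular":[0,0,0],"claw":-0.8},{"slide":[0,0,0],"angular":[0,0,0],"claw":-0.8}]' | grep -E "pos|force:"
python3 -c "from h import *;here()"
```

```text
tcp_pos: [0.6291, -0.198, 0.0264]
force: [5.6, 0.9, 1.9]
gripper_force: 42.0
tcp_pos: [0.6286, -0.198, 0.0238]
force: [5.9, 0.2, 2.9]
gripper_force: 42.1
tcp_pos: [0.628, -0.1981, 0.0213]
force: [6.5, 1.2, 2.0]
gripper_force: 42.2
t 38.63 board [  34.1 -114.4] z 21.3 yaw-A 1.564 zax [ 0.004 -0.001 -1.   ] F [6.5 1.2 2. ] gap 0.193 gf 42.2 q [-0.48  0.79  1.47  0.    0.87 -0.7 ]
```

```bash

python3 -m creep '[{"slide":[0.02,-0.12,0.27],"angular":[0,0,0],"claw":-0.8},{"slide":[0,0,0],"angular":[0,0,0],"claw":-0.8}]' | grep -E "pos|force:"
python3 -m creep '[{"slide":[0.02,-0.14,0.26],"angular":[0,0,0],"claw":-0.8},{"slide":[0,0,0],"angular":[0,0,0],"claw":-0.8}]' | grep -E "pos|force:"
python3 -m creep '[{"slide":[0.02,-0.15,0.25],"angular":[0,0,0],"claw":-0.8},{"slide":[0,0,0],"angular":[0,0,0],"claw":-0.8}]' | grep -E "pos|force:"
python3 -c "from h import *;here()"
```

```text
tcp_pos: [0.6274, -0.1982, 0.0191]
force: [6.9, 0.5, 4.2]
gripper_force: 42.3
tcp_pos: [0.6266, -0.1983, 0.0169]
force: [8.0, 1.4, 5.7]
gripper_force: 42.4
tcp_pos: [0.6258, -0.1985, 0.0148]
force: [8.6, 2.8, 5.6]
gripper_force: 42.5
t 39.13 board [  31.8 -114.2] z 14.8 yaw-A 1.563 zax [ 0.008 -0.001 -1.   ] F [8.6 2.8 5.6] gap 0.190 gf 42.5 q [-0.48  0.8   1.48  0.    0.85 -0.7 ]
```

```bash

python3 -m creep '[{"slide":[0.02,-0.16,0.24],"angular":[0,0,0],"claw":-0.8},{"slide":[0,0,0],"angular":[0,0,0],"claw":-0.8}]' | grep -E "pos|force:"
python3 -m creep '[{"slide":[0.01,-0.1,0.12],"angular":[0,0,0],"claw":-0.8},{"slide":[0,0,0],"angular":[0,0,0],"claw":-0.8}]' | grep -E "pos|force:"
python3 -c "from h import *;here()"
```

```text
tcp_pos: [0.6248, -0.1986, 0.0127]
force: [8.7, 2.5, 7.6]
gripper_force: 42.6
tcp_pos: [0.6245, -0.1987, 0.0119]
force: [9.8, 3.2, 8.8]
gripper_force: 42.7
t 39.47 board [  30.4 -114.2] z 11.9 yaw-A 1.563 zax [ 0.01  -0.002 -1.   ] F [9.8 3.2 8.8] gap 0.190 gf 42.7 q [-0.48  0.8   1.49  0.    0.84 -0.7 ]
```

```bash

python3 -m creep '[{"slide":[0,0,0],"angular":[0,0,0],"claw":-0.4},{"slide":[0,0,0],"angular":[0,0,0],"claw":-0.1},{"slide":[0,0,0],"angular":[0,0,0],"claw":0},{"slide":[0,0,0],"angular":[0,0,0],"claw":0},{"slide":[0,0,-1],"angular":[0,0,0],"claw":0},{"slide":[0,0,-3],"angular":[0,0,0],"claw":0},{"slide":[0,0,-3.5],"angular":[0,0,0],"claw":0},{"slide":[0,0,-3.5],"angular":[0,0,0],"claw":0},{"slide":[-1,0,-3.5],"angular":[0,0,0],"claw":0},{"slide":[-2,0,-3],"angular":[0,0,0],"claw":0}]' | grep -E "pos|force:|t:"
python3 -m creep '[{"slide":[-3,0,0],"angular":[0,0,0],"claw":0},{"slide":[-3,-1,0],"angular":[0,0,0],"claw":0},{"slide":[-3,-1,0],"angular":[0,0,0],"claw":0},{"slide":[0,0,0],"angular":[0,0,0],"claw":0},{"slide":[0,0,0],"angular":[0,0,0],"claw":0}]'
python3 - <<'E'
from h import *
here(); b=viewer.snapshot('top'); cv2.imwrite('pics/t9.png',b); a=cv2.imread('pics/t7raw.png')
hsv=cv2.cvtColor(b,cv2.COLOR_BGR2HSV); m=cv2.inRange(hsv,(12,70,90),(22,165,255)); M=np.zeros_like(m); M[190:300,295:375]=m[190:300,295:375]
n,l,st,ce=cv2.connectedComponentsWithStats(M); i=1+np.argmax(st[1:,4]); r=cv2.minAreaRect(np.argwhere(l==i)[:,::-1].astype('f4')); bx=cv2.boxPoints(r)
print(r,[w2b(px2w('top',*p,.063)).tolist() for p in bx],'centre',w2b(px2w('top',*r[0],.08)))
d=np.abs(b.astype(int)-a).sum(2)
# bystanders vs start
z=cv2.imread('pics/top0.png')
def c(im,lo,hi,roi):
    u0,u1,v0,v1=roi; k=cv2.inRange(cv2.cvtColor(im,cv2.COLOR_BGR2HSV)[v0:v1,u0:u1],lo,hi); y,x=np.nonzero(k); return round(x.mean()+u0,1),round(y.mean()+v0,1),len(x)
for nme,lo,hi,roi in (('carrot',(5,150,80),(18,255,255),(170,205,150,225)),('peeler',(5,170,150),(18,255,255),(270,315,205,280)),('cup',(0,0,170),(180,50,255),(455,545,195,250))): print(nme,c(z,lo,hi,roi),c(b,lo,hi,roi))
E
```

```text
t: 40.3
tcp_pos: [0.6246, -0.2254, 0.187]
tool_rot: [0.624, 0.782, -0.0, -0.002]
force: [0.3, -0.7, -0.7]
gripper_force: 0.0
t: 40.72
tcp_pos: [0.6248, -0.3214, 0.1842]
tool_rot: [0.626, 0.78, -0.0, -0.001]
force: [-0.1, 0.5, -0.2]
finger_gap: 0.502
gripper_force: 0.0
t 40.72 board [   3.  -233.8] z 184.2 yaw-A 1.561 zax [-0.002  0.001 -1.   ] F [-0.1  0.5 -0.2] gap 0.502 gf 0.0 q [-0.63  0.65  1.23 -0.    1.26 -0.85]
((342.86248779296875, 243.98207092285156), (85.79541778564453, 29.734621047973633), 76.86598205566406) [[93.0, 76.8], [93.9, 12.0], [-91.8, 10.9], [-92.4, 75.0]] centre [-0.3 44.9]
carrot (np.float64(188.2), np.float64(185.9), 951) (np.float64(188.2), np.float64(186.0), 895)
peeler (np.float64(293.1), np.float64(233.8), 152) (np.float64(288.5), np.float64(236.3), 63)
cup (np.float64(490.4), np.float64(223.0), 1302) (np.float64(491.4), np.float64(226.2), 1337)
```

```bash
python3 - <<'E'
from h import *
s=viewer.snapshot('scene'); z=cv2.imread('pics/scene0.png'); z2=cv2.imread('pics/s7raw.png'); t7=cv2.imread('pics/t7raw.png')
def tm(a,b,roi):
    u0,u1,v0,v1=roi; r=cv2.matchTemplate(cv2.Canny(b,40,120)[v0-10:v1+10,u0-10:u1+10].astype('f4'),cv2.Canny(a,40,120)[v0:v1,u0:u1].astype('f4'),cv2.TM_CCORR_NORMED); _,m,_,l=cv2.minMaxLoc(r); return l[0]-10,l[1]-10,round(m,2)
print('peeler',tm(z,s,(330,370,244,294)),'cup',tm(z,s,(78,165,240,286)),'carrot',tm(z,s,(470,506,306,368)))
h=lambda im,lo,hi,roi:(lambda k:(np.nonzero(k)[1].mean()+roi[0],np.nonzero(k)[0].mean()+roi[2],(k>0).sum()))(cv2.inRange(cv2.cvtColor(im,cv2.COLOR_BGR2HSV)[roi[2]:roi[3],roi[0]:roi[1]],lo,hi))
for im in (z,z2,s): print(h(im,(5,170,120),(16,255,255),(328,375,240,296)))
E
```

```text
peeler (0, 0, 0.81) cup (0, 0, 0.84) carrot (0, 0, 0.93)
(np.float64(349.26765799256503), np.float64(275.26765799256503), np.int64(269))
(np.float64(349.08730158730157), np.float64(276.73809523809524), np.int64(252))
(np.float64(349.3880597014925), np.float64(275.14925373134326), np.int64(201))
```

The bystanders haven't moved, and the squash is clamped against the fixed jaw and centred.

```bash
python3 -c "
from station import ticket; print(ticket.sign_off())"
```

```text
the job is handed in; nothing more can be done
None
```

The squash is lying between the jaws, centred on them to within a millimetre or so, clamped firmly against the fixed jaw, and the job is handed in (about 41 s used). The first lowering was about to put the fingertips on the board, so I raised it upright and lowered it again. The peeler, cup and carrot haven't moved.

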